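Shut the guarded air valve

ROBOT

A 6-joint arm with a two-finger parallel gripper is mounted at the origin on a cart in front of the work surface, level with it; the furniture and walls round the work are solid. World frame = base frame: x ahead of the robot, y to its left, z up, the work surface at z = 0. Lengths are in m, angles in rad, forces in N, time in s.
With the tool pointing down it reaches from about 0.25 to 0.775 m from the base axis. Payload 4 kg.
Tool frame: the origin (TCP) lies on the centre line of the jaws, within the pads' length; the fingertips stand 8 mm ahead of it and the grasp point (between the pads) lies 11 mm behind it; y points along the fingers, x is the direction in which the jaws open and shut, and the axes are right-handed (so a half turn about y gives the same grasp; the last joint's range is limited). The gripper opens to 94 mm and grips with 3 to 60 N. Pads are 16 mm wide; open, the fingers measure 119 mm over their backs; the gripper's body (75 mm by 177 mm) begins 78 mm behind the grasp point.
Start: joints at [-1.298, 0.087, 1.371, -0, 1.684, -0.103], TCP at [0.202, -0.512, 0.214] pointing down, gripper open.
Joint ranges: [-3.1, 3.1], [-0.76, 2.03], [0.27, 2.55], [-1.08, 4.22], [0.17, 2.65], [-2.57, 2.57]. Speed limits (rad/s): [2.79, 2.79, 3.14, 3.14, 3.14, 3.14].

INTERFACE

Orientations are given as [roll, pitch, yaw] about the fixed x, y, z axes, in that order (R = Rz(yaw) Ry(pitch) Rx(roll)).
In Python, from bench import robot gives the robot as it stands.
- The arm moves only by the tool step_arm, never from a script. Its argument "commands" is a list of rows, each an object with "xyz": the shift along the world's x, y, z in m, a list of three; "twist": the turn, a rotation vector about the world's x, y, z in degrees, a list of three. In form: [{"xyz": [tx, ty, tz], "twist": [ax, ay, az]}, ...]. A call has 1 to 12 rows; each row is the pose to reach, as a shift and turn from the pose commanded when the call began; what a row does not reach only later rows make up. A row lasts 1/12 s, in which the tool goes at most 41.7 mm and 7.16 degrees, less where a joint would pass 70% of its speed; a pose out of reach is approached as far as the arm can. A call with a gripper value outside its range is refused whole. "fingers" is the closure in counts, from 0 (fully open) to 255 (shut), set as the call begins (left out, the last holds). The fingers move at their own pace and stop on an object; the grip force is fixed at half the most. Time passes only in rows, so rows that repeat a pose let the fingers close. It gives the time, the measured TCP pose, the force and the opening at its end, in the units of the state.
- robot.get_obs(): the state, without advancing time (a new reading comes with each control period).
- robot.snapshot(name): name is "scene" or "top" or "wrist"; returns (picture, depth): 480x640x3 uint8, red, green, blue; 480x640 float32, m along the optical axis (not along the pixel's ray), 0 where there is no reading.
- robot.camera_info(name): a dict with "fx", "fy", "cx", "cy" (pixels), "R" (3x3) and "t" (3): a world point X has camera coordinates R X + t. Camera axes: x right, y down, z forward; pixel columns grow to the right and rows downward; lengths in m; the calibration is good to about 2 mm. A picture is of the moment at which its call begins: read the wrist's pose just before it. camera_info takes no time and is no camera call; for the wrist camera it gives the pose at the moment of the call.
- robot.close_job(): hands the job in, once; it reports no verdict.
The state is a dict: "time": time; "joint_positions": joint angles; "qvel": joint speeds; "joint_torque": joint torques, N m; "tool_pos": TCP position; "ee_rot": TCP orientation; "wrist_force": force on the tool from outside, world axes, zero at the start; "wrist_torque": the same for the moment, N m; "width": finger opening in m.
Only numpy, scipy, OpenCV 4.12 (cv2) and the standard library are available. Lean on these libraries where they do the work, as an engineer would, in place of code of your own. Each camera call takes 0.05 s, during which the arm holds its last target.

TASK

The air branch under the grey cover has to be shut off. Pull the retaining pin out of the staple and lay it down on the bare worktop, lift the cover off and stand it right way up with its four walls wholly on the black cutting slab, then turn the lever that was under it a quarter turn to its shut stop, across the pipe. Leave the neighbouring uncovered lever and the things standing about as they are.

Things in the scene. Friction and masses are not known exactly. Their poses are not given: they have to be found in the camera images.
- station: Fixed air station: aluminium plate x -72..72, y -156..124 mm, 12 mm thick, with two brass pipes along its x axis at y = -20 (covered) and y = -128 mm, centred 32 mm high, 25 mm thick, x -85..85 mm. Origin: on the worktop below the middle of the cover's first place; z up. Levers on upright stems at x = 28 mm. Bare worktop reaches at least 55 mm beyond its -x edge.
- cover: Loose grey sheet-metal cover, 0.28 to 0.46 kg: box open below, walls 120 x 120 mm, 64 mm high; origin: centre of its underside. It starts on the station's plate, axes along the station's. On top a bar handle, 12 mm thick, 70 mm long along the cover's x through its middle, its axis 85 mm above the origin. It lifts straight up, clear of staple and lever after 65 mm.
- pin: Loose retaining pin, 50 g: steel shaft 8 mm thick along its x axis, x -26..52 mm, and a flat upright black tab at the -x end (x -68..-26, 10 mm thick along y, z -14..8 mm). Origin on the shaft axis. It starts through the staple, origin 45 mm above the worktop, axes along the station's, and pulls out freely along its -x: out after 65 mm.
- staple_eye (a point): Middle of the staple's opening: station x = 0, y = 98 mm, 45 mm up. The staple is an inverted steel U, 58 mm high, 28 mm wide along y, 6 mm thick. It stands through a slot in the cover's hasp flange, which sticks out of the cover's +y wall to cover y = 126 mm (x -20..20 mm, 24 to 29 mm above the cover's origin); the pin lies on that flange.
- shut_lever (a joint): Lever under the cover, rad: 0 = along the pipe, pointing to the station's -x (open stop); 1.571 = across it, pointing to the station's +y (shut stop). It turns clockwise from above about an upright axis at station x = 28, y = -20 mm. Starts at 0 to 0.35, takes about 4 N at the grip to turn and stays where it is left.
- shut_lever_grip (a point): Middle of that lever's black rubber sleeve, 50 mm from its axis, 60 mm above the worktop. The sleeve is 48 mm long, 16 mm wide, 14 mm high.
- spare_lever (a joint): The like lever on the uncovered pipe (axis at station x = 28 mm, y = -128 mm), same sense; it must stay as it is.
- spare_lever_grip (a point): Middle of the uncovered lever's rubber sleeve, 60 mm above the worktop.
- slab: Fixed black cutting slab, 166 mm (x) by 223 mm (y), 26 mm thick; origin at the centre of its underside. It lies on the edge of the blue cutting mat, its top 29.5 mm above the worktop. Nothing stands on it.
- cover_corner0 (a point): Lower outer corner of the cover's walls at cover x = -60, y = -60 mm.
- cover_corner1 (a point): Lower outer corner of the cover's walls at cover x = -60, y = 60 mm.
- cover_corner2 (a point): Lower outer corner of the cover's walls at cover x = 60, y = 60 mm.
- cover_corner3 (a point): Lower outer corner of the cover's walls at cover x = 60, y = -60 mm.
- glue_bottle: Bystander: white glue bottle, 54 mm across, 130 mm high, standing; origin at the centre of its underside. Bottle, jar and spool stand close behind and in front of the station and may have changed places.
- rivet_jar: Bystander: clear jar of rivets with a black cap, 55 mm across, 55 mm high, standing; origin at the centre of its underside.
- spool_big: Bystander: large thread spool, 55 mm across, 70 mm high, standing; origin at the centre of its underside.
- weight: Bystander: turned brass weight, 51 mm across, 68 mm high, 0.7 kg, standing; origin at the centre of its underside. It stands on the mat, beside the slab's +x edge.
There are look-alikes about, which are no part of the job. Several things have the shape of the pin; the one meant has the colours described above.

How it is judged:
By the outcome, as a careful person would: the job done as asked, in the order asked, and still so for the second after the job is handed in, with the robot touching nothing.
It also fails if it takes over 72 s, if anything falls off the work surface, if the arm or the gripper's body presses on something with over 40 N, if the wrist force passes 120 N, or if a joint passes its speed limit or range.

## Working session

There is one attempt and no reset: what is moved stays moved. The work goes in short steps, Python scripts to look and compute and a tool call to move; the robot and the scene stay as the last step left them, time stands still between calls to the robot, and variables do not carry over. Pictures are saved under pics/ and viewed, and the job is handed in when it is done.

Besides the shell and the picture viewer there is one more tool, called after "Emit:" as a command line: name --argument value ..., lists and objects as JSON in quotes. step_arm: Moves the arm, as the interface text tells. Its arguments: {"type":"object","properties":{"commands":{"type":"array"},"fingers":{"type":"number"}},"required":["commands"]}

```bash
mkdir -p pics; ls; python3 - <<'E'
from bench import robot
import cv2,numpy as np
print(robot.get_obs())
for n in("scene","top","wrist"):
    p,d=robot.snapshot(n); c=robot.camera_info(n)
    cv2.imwrite(f"pics/{n}0.png",p[:,:,::-1]); np.savez(f"{n}0.npz",p=p,d=d,**c); print(n,c)
E
```

```text
pics
{'time': 0.0, 'joint_positions': array([-1.29813147e+00,  8.79761564e-02,  1.37222990e+00, -1.91277985e-05,
        1.68361219e+00, -1.03125439e-01]), 'qvel': array([-2.08788872e-04,  4.35195202e-04,  4.81056295e-04, -2.73918878e-05,
        7.48005093e-04, -1.12013540e-03]), 'joint_torque': array([ 4.45300775e-04, -3.40183926e+01, -3.02423751e+01,  7.19132717e-02,
        3.31149227e-02, -1.79520803e-04]), 'tool_pos': array([ 0.20168754, -0.51111646,  0.21230496]), 'ee_rot': array([-1.57058613,  0.00221573, -1.19500793]), 'wrist_force': array([-0.01069764, -0.08449179, -0.35475886]), 'wrist_torque': array([ 0.01656418,  0.02341079, -0.03360657]), 'width': 0.09383273677594776}
scene {'fx': 529.147447671453, 'fy': 529.147447671453, 'cx': 323.41371009612476, 'cy': 244.25379909820694, 'R': array([[-0.72667793, -0.68660298,  0.02270526],
       [-0.3420585 ,  0.3329654 , -0.8787093 ],
       [ 0.59576436, -0.64630518, -0.47681699]]), 't': array([0.5746344 , 0.17979429, 0.92748098])}
top {'fx': 566.801376588865, 'fy': 566.801376588865, 'cx': 324.1145643762137, 'cy': 236.9425750009138, 'R': array([[ 0.00446241, -0.99998612, -0.00280254],
       [-0.99641552, -0.00420969, -0.08448898],
       [ 0.08447601,  0.00316952, -0.99642047]]), 't': array([0.21942259, 0.58440896, 1.41873242])}
wrist {'fx': 337.11430462932293, 'fy': 337.11430462932293, 'cx': 321.92783323953495, 'cy': 243.06693224237884, 'R': array([[ 0.36682126, -0.93029078, -0.00110923],
       [-0.89600369, -0.35362181,  0.26856844],
       [-0.25023899, -0.09752274, -0.96325997]]), 't': array([-0.54881566, -0.02967303,  0.39145113])}
```

View pics/top0.png

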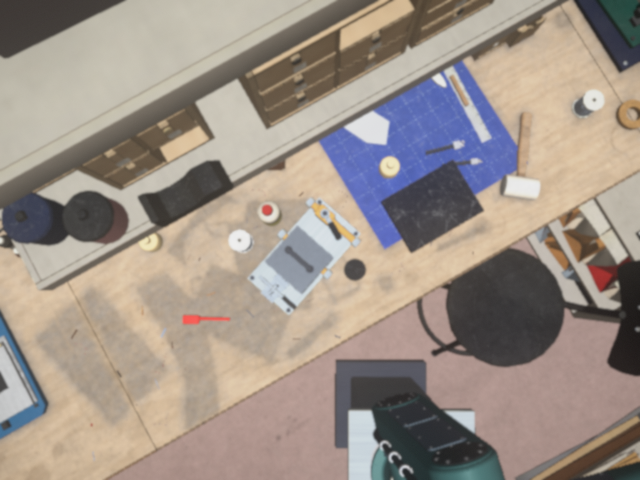

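View pics/scene0.png

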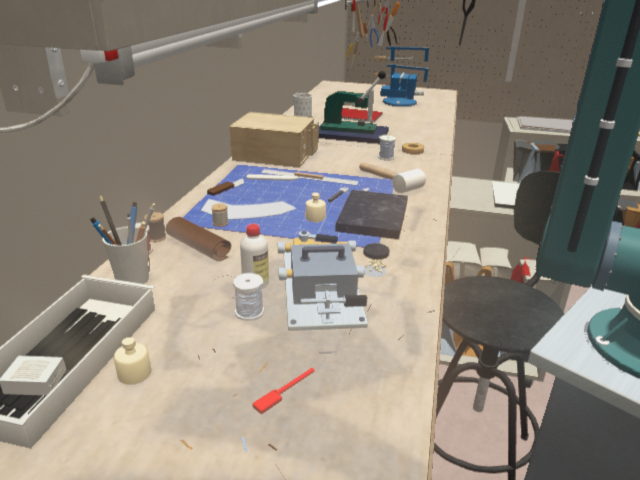

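View pics/wrist0.png

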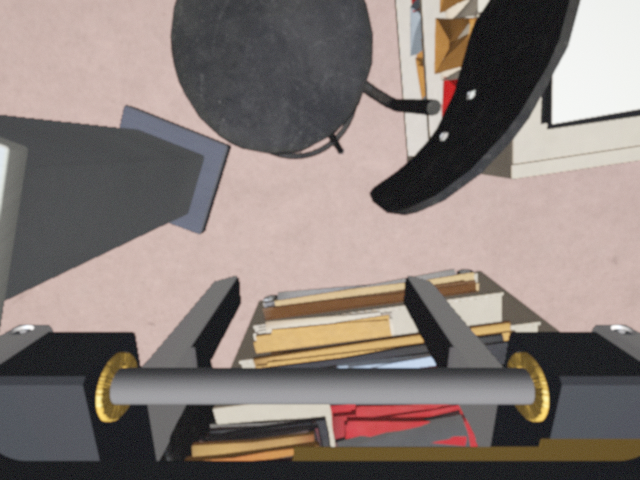

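```bash
cat > h.py <<'E'
import numpy as np,cv2
def load(n): return dict(np.load(n+".npz"))
def cloud(s):
    d=s['d'];v,u=np.mgrid[:480,:640]
    P=np.stack([(u-s['cx'])/s['fx']*d,(v-s['cy'])/s['fy']*d,d],-1)
    return (P-s['t'])@s['R']
def proj(s,X):
    c=s['R']@np.asarray(X,float)+s['t'];return np.array([s['fx']*c[0]/c[2]+s['cx'],s['fy']*c[1]/c[2]+s['cy']])
def ray(s,u,v,z):
    r=s['R'].T@np.array([(u-s['cx'])/s['fx'],(v-s['cy'])/s['fy'],1]);o=-s['R'].T@s['t']
    return o+r*(z-o[2])/r[2]
E
python3 - <<'E'
from h import *
s=load("top0");C=cloud(s)
for n,(u,v) in dict(cover=(298,252),bar=(298,257),slab=(432,207),weight=(390,166),jar=(355,270),spool=(240,240),bottle=(268,212),redpin=(195,320),table=(240,300),plate=(270,295)).items():
    print(n,C[v,u].round(4))
im=s['p'][180:340,200:500,::-1]
cv2.imwrite("pics/topc.png",cv2.resize(im,None,fx=2.66,fy=2.66,interpolation=cv2.INTER_CUBIC))
s=load("scene0")
cv2.imwrite("pics/scenec.png",cv2.resize(s['p'][180:340,180:440,::-1],None,fx=3,fy=3,interpolation=cv2.INTER_CUBIC))
# slab fit: top z 24..34mm, dark
s=load("top0")
Z=C[...,2]
g=s['p'].max(-1)
m=(abs(Z-.0295)<.006)&(g<70);m[:,:370]=0;m[:170]=0;m[260:]=0;m[:,490:]=0
m=cv2.morphologyEx(m.astype('u1'),cv2.MORPH_OPEN,np.ones((3,3)))
n,l,st,_=cv2.connectedComponentsWithStats(m);k=1+st[1:,4].argmax();print(st[k])
P=C[l==k];r=cv2.minAreaRect((P[:,:2]*1000).astype('f4'));print("slab",r,np.median(P[:,2]))
m=(Z>.058)&(Z<.072);m[:,:260]=0;m[:225]=0;m[285:]=0;m[:,335:]=0
m=cv2.morphologyEx(m.astype('u1'),cv2.MORPH_OPEN,np.ones((3,3)))
n,l,st,_=cv2.connectedComponentsWithStats(m);k=1+st[1:,4].argmax();print(st[k])
P=C[l==k];r=cv2.minAreaRect((P[:,:2]*1000).astype('f4'));print("cover",r,np.median(P[:,2]))
E
```

```text
cover [0.5417 0.2856 0.0775]
bar [0.5283 0.2843 0.1006]
slab [ 0.661  -0.053   0.0282]
weight [0.759  0.0577 0.0646]
jar [0.4989 0.1449 0.0561]
spool [0.5744 0.4355 0.0296]
bottle [0.6334 0.355  0.1293]
redpin [0.3713 0.5496 0.0097]
table [ 0.4221  0.4376 -0.0016]
plate [0.436  0.3561 0.0445]Traceback (most recent call last):
  File "<stdin>", line 15, in <module>
ValueError: attempt to get argmax of an empty sequence
```

View pics/topc.png

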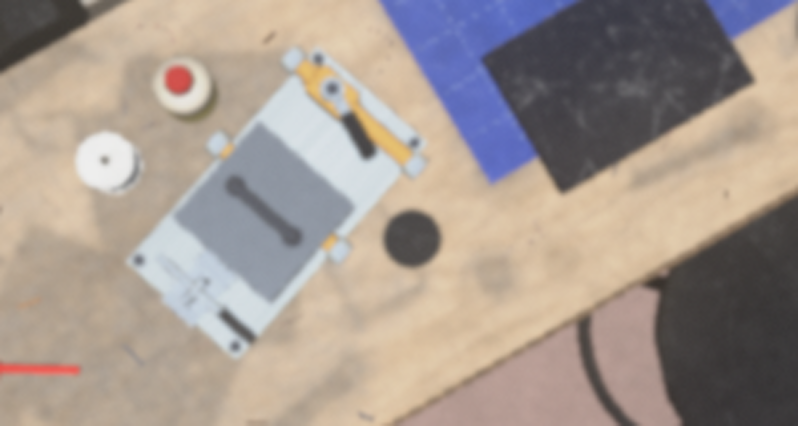

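View pics/scenec.png

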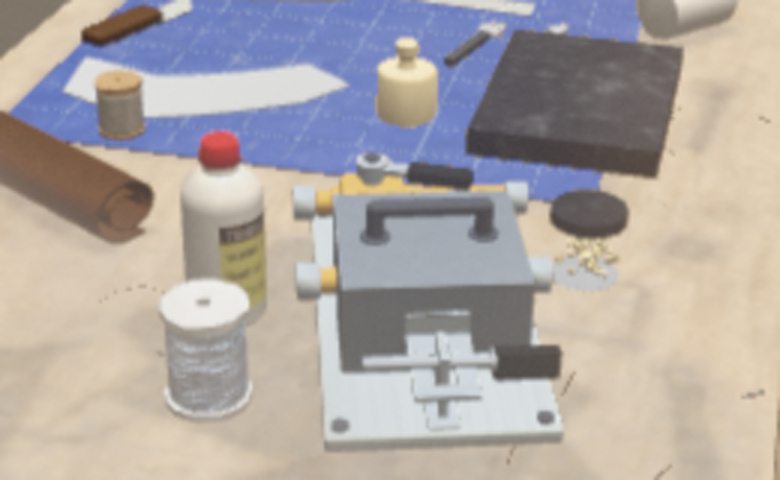

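```bash
python3 - <<'E'
from h import *
s=load("top0");C=cloud(s);Z=C[...,2];g=s['p'].max(-1).astype(int);print(g[200:215:5,425:440:5])
def fit(m,nm,box):
    b=np.zeros_like(m);u0,v0,u1,v1=box;b[v0:v1,u0:u1]=1
    m=cv2.morphologyEx((m&b).astype('u1'),cv2.MORPH_OPEN,np.ones((3,3)))
    n,l,st,_=cv2.connectedComponentsWithStats(m);k=1+st[1:,4].argmax()
    P=C[l==k]
    c,_=cv2.findContours((l==k).astype('u1'),0,1)
    z=np.median(P[:,2])
    q=cv2.boxPoints(cv2.minAreaRect(c[0]));
    W=np.array([ray(s,u,v,z)[:2] for u,v in c[0][:,0]])*1000
    print(nm,st[k],cv2.minAreaRect(W.astype('f4')),z)
fit((g<85),"slab",(375,160,490,258))
fit((abs(Z-.0765)<.006),"cover",(255,220,340,295))
E
```

```text
[[71 73 76]
 [73 79 74]
 [77 76 89]]
slab [ 384  163   97   87 4262] ((665.43359375, -52.27601623535156), (146.872802734375, 212.85365295410156), 30.36528968811035) 0.02954085753949402
cover [ 267  227   65   62 1977] ((525.6304321289062, 282.8383483886719), (119.69956970214844, 119.58785247802734), 48.59303665161133) 0.07618656643883404
```

```bash
python3 - <<'E'
from h import *
from scipy.spatial.transform import Rotation as Ro
s=load("wrist0");T=Ro.from_euler('xyz',[-1.57058613,0.00221573,-1.19500793]).as_matrix();p=np.array([.20168754,-.51111646,.21230496])
o=-s['R'].T@s['t'];print("cam in tool",T.T@(o-p));print("cam axes in tool",(T.T@s['R'].T).round(3))
s=load("top0")
# slab better
im=cv2.cvtColor(s['p'],cv2.COLOR_RGB2HSV).astype(int)
p=s['p'].astype(int)
m=(p.max(-1)<110)&(p[...,2]-p[...,0]<35); b=np.zeros_like(m);b[155:258,375:490]=1
m=cv2.morphologyEx((m&b).astype('u1'),cv2.MORPH_CLOSE,np.ones((3,3)));m=cv2.morphologyEx(m,cv2.MORPH_OPEN,np.ones((5,5)))
n,l,st,_=cv2.connectedComponentsWithStats(m);k=1+st[1:,4].argmax();c,_=cv2.findContours((l==k).astype('u1'),0,1)
W=np.array([ray(s,u,v,.0295)[:2] for u,v in c[0][:,0]])*1000
print(cv2.minAreaRect(W.astype('f4')),st[k]); print(cv2.boxPoints(cv2.minAreaRect(W.astype('f4'))))
o=im=s['p'][:,:,::-1].copy();cv2.drawContours(o,c,-1,(0,255,0),1)
a=np.radians(48.6);X=np.array([np.cos(a),np.sin(a),0]);Y=np.array([-X[1],X[0],0]);O=np.array([.5256,.2828,0])
def st_(x,y,z):return O+x*X+y*Y+np.array([0,0,z])
for q in [(0,98,58),(0,0,97),(-72,124,12),(72,124,12),(72,-156,12),(-72,-156,12),(28,-128,60),(-47,98,50)]:
    u,v=proj(s,st_(*np.array(q)/1000));cv2.circle(o,(int(u+.5),int(v+.5)),1,(0,0,255),-1)
cv2.imwrite("pics/topo.png",cv2.resize(o[150:320,240:500],None,fx=3,fy=3,interpolation=cv2.INTER_NEAREST))
E
```

```text
cam in tool [-0.00059435 -0.17210776  0.07644518]
cam axes in tool [[ 1.    -0.     0.001]
 [-0.001 -0.269  0.963]
 [-0.    -0.963 -0.269]]
((666.017578125, -53.277984619140625), (151.1088409423828, 217.8738555908203), 30.44761085510254) [ 383  162   98   89 4867]
[[ 545.67883      2.3485413]
 [ 656.0864    -185.47897  ]
 [ 786.3563    -108.90451  ]
 [ 675.9487      78.923004 ]]
```

View pics/topo.png

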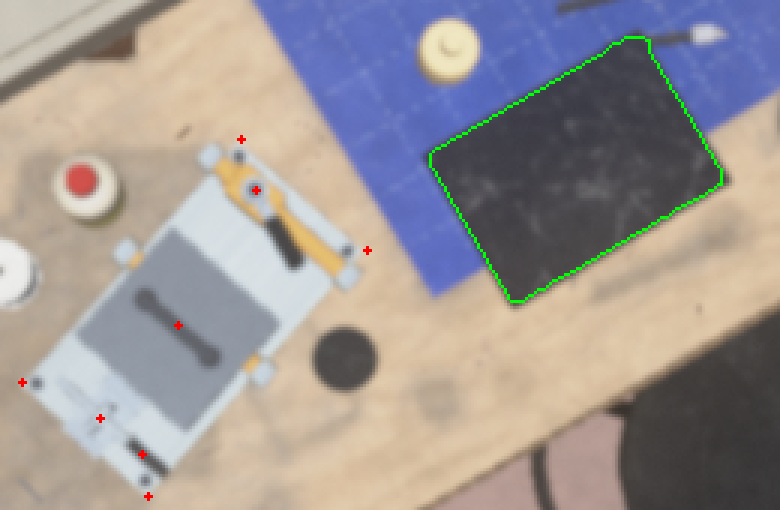

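```bash
python3 - <<'E'
from h import *
for n in("top0","scene0"):
    s=load(n);C=cloud(s);Z=C[...,2];P=C.reshape(-1,3)
    a=np.radians(30.4);X=np.array([np.cos(a),np.sin(a)]);Y=np.array([-X[1],X[0]])
    L=(P[:,:2]-[.6660,-.0533])
    L=np.c_[L@X,L@Y];k=(abs(L)<.18).all(1)
    for ax in(0,1):
        print(n,"xy"[ax])
        b=k&(abs(L[:,1-ax])<.05)
        for lo in np.arange(-.132,.133,.004):
            q=b&(L[:,ax]>=lo)&(L[:,ax]<lo+.004)
            if abs(lo)>.06 and q.any(): print(f"{lo*1000:.0f}:{1000*np.median(P[q,2]):.0f}",end=" ")
        print()
E
```

```text
top0 x
-132:-1 -128:0 -124:-1 -120:-1 -116:0 -112:-0 -108:1 -104:-0 -100:-0 -96:-2 -92:-1 -88:-1 -84:0 -80:13 -76:29 -72:29 -68:30 -64:29 60:30 64:30 68:30 72:29 76:27 80:4 84:4 88:4 92:3 96:3 100:4 104:3 108:3 112:4 116:5 120:6 124:5 128:5 132:5 
top0 y
-132:3 -128:3 -124:1 -120:5 -116:9 -112:28 -108:29 -104:29 -100:30 -96:30 -92:30 -88:29 -84:31 -80:29 -76:30 -72:30 -68:30 -64:30 60:29 64:30 68:29 72:29 76:31 80:31 84:29 88:30 92:29 96:30 100:29 104:16 108:2 112:2 116:3 120:3 124:3 128:3 132:2 
scene0 x
-132:-0 -128:-1 -124:-0 -120:-1 -116:-1 -112:-0 -108:-1 -104:-0 -100:-1 -96:-0 -92:-1 -88:-1 -84:-0 -80:0 -76:29 -72:30 -68:30 -64:30 60:30 64:29 68:30 72:30 76:30 84:6 88:3 92:4 96:3 100:3 104:4 108:4 112:3 116:5 120:4 124:4 128:26 132:49 
scene0 y
-116:26 -108:29 -104:30 -100:29 -96:30 -92:29 -88:30 -84:30 -80:29 -76:29 -72:30 -68:29 -64:30 60:30 64:30 68:29 72:29 76:30 80:30 84:30 88:29 92:29 96:29 100:19 104:17 108:14 112:3 116:3 120:3 124:3 128:3 132:4
```

Emit:
step_arm --commands '[{"xyz":[0,0,0.04],"twist":[0,0,0]},{"xyz":[0.014,0.041,0.08],"twist":[0,0,2]},{"xyz":[0.028,0.082,0.08],"twist":[0,0,4]},{"xyz":[0.04,0.12,0.08],"twist":[0,0,6]},{"xyz":[0.053,0.158,0.08],"twist":[0,0,8]},{"xyz":[0.066,0.196,0.08],"twist":[0,0,10]},{"xyz":[0.079,0.234,0.08],"twist":[0,0,12]},{"xyz":[0.092,0.272,0.08],"twist":[0,0,14]},{"xyz":[0.105,0.31,0.08],"twist":[0,0,16]},{"xyz":[0.118,0.348,0.08],"twist":[0,0,18]},{"xyz":[0.131,0.386,0.08],"twist":[0,0,20]},{"xyz":[0.144,0.424,0.08],"twist":[0,0,22]}]' --fingers 150

```text
time: 1.15
tool_pos: [0.3453, -0.087, 0.2935]
ee_rot: [-1.57, -0.001, -0.81]
wrist_force: [1.2, -1.0, 0.1]
width: 0.0387
```

Emit:
step_arm --commands '[{"xyz":[0.013,0.038,0],"twist":[0,0,2]},{"xyz":[0.026,0.076,0],"twist":[0,0,4]},{"xyz":[0.039,0.114,0],"twist":[0,0,5.1]},{"xyz":[0.052,0.152,0],"twist":[0,0,5.1]},{"xyz":[0.065,0.19,0],"twist":[0,0,5.1]},{"xyz":[0.078,0.228,0],"twist":[0,0,5.1]},{"xyz":[0.091,0.266,0],"twist":[0,0,5.1]},{"xyz":[0.104,0.304,0],"twist":[0,0,5.1]},{"xyz":[0.117,0.342,0],"twist":[0,0,5.1]},{"xyz":[0.13,0.38,-0.02],"twist":[0,0,5.1]},{"xyz":[0.135,0.41,-0.05],"twist":[0,0,5.1]},{"xyz":[0.135,0.41,-0.05],"twist":[0,0,5.1]}]'

```text
time: 2.15
tool_pos: [0.4784, 0.3244, 0.236]
ee_rot: [-1.58, 0.005, -0.717]
wrist_force: [-0.6, 0.3, -1.9]
width: 0.0388
```

Emit:
step_arm --commands '[{"xyz":[0,0,0],"twist":[0,0,0]},{"xyz":[0,0,0],"twist":[0,0,0]}]'

```text
time: 2.32
tool_pos: [0.4802, 0.3205, 0.2433]
ee_rot: [-1.572, -0.0, -0.722]
wrist_force: [0.1, -0.1, 0.5]
width: 0.0386
```

```bash
cat > snap.py <<'E'
import sys
from bench import robot
from h import *
n,name=sys.argv[1:3]
c=robot.camera_info(n);p,d=robot.snapshot(n)
np.savez(name+".npz",p=p,d=d,**c);cv2.imwrite(f"pics/{name}.png",p[:,:,::-1])
o=robot.get_obs();print({k:np.round(o[k],4) for k in("time","tool_pos","ee_rot","joint_positions","wrist_force","width")})
E
python3 snap.py wrist w1
```

```text
{'time': np.float64(2.3667), 'tool_pos': array([0.4806, 0.3202, 0.2447]), 'ee_rot': array([-1.5698e+00, -1.0000e-03, -7.2270e-01]), 'joint_positions': array([ 4.8990e-01,  1.4440e-01,  1.2465e+00, -6.0000e-04,  1.7495e+00,
        1.2126e+00]), 'wrist_force': array([-0.3998,  0.1933,  0.7616]), 'width': np.float64(0.0386)}
```

View pics/w1.png

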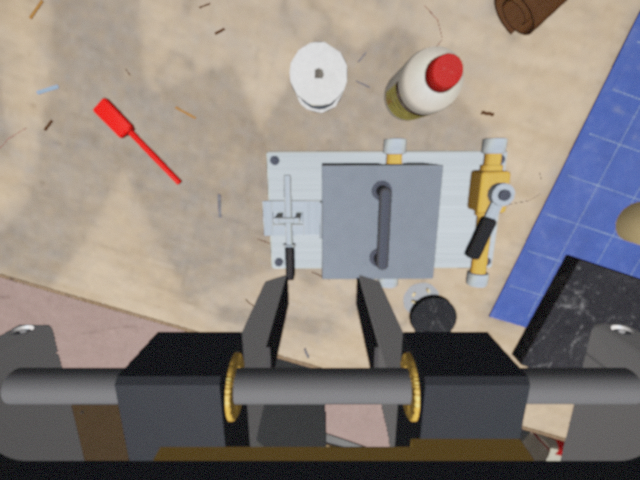

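```bash
python3 - <<'E'
from h import *
s=load("w1");C=cloud(s);Z=C[...,2]
def fit(m,nm,z,box):
    b=np.zeros_like(m);u0,v0,u1,v1=box;b[v0:v1,u0:u1]=1
    m=cv2.morphologyEx((m&b).astype('u1'),cv2.MORPH_OPEN,np.ones((3,3)))
    n,l,st,_=cv2.connectedComponentsWithStats(m);k=1+st[1:,4].argmax()
    c,_=cv2.findContours((l==k).astype('u1'),0,1)
    W=np.array([ray(s,u,v,z)[:2] for u,v in c[0][:,0]])*1000
    r=cv2.minAreaRect(W.astype('f4'))
    print(nm,st[k],np.round(np.r_[r[0],r[1],r[2]],2),np.median(Z[l==k]).round(4));return r
g=s['p'].max(-1).astype(int)
m=(abs(Z-.076)<.006)
fit(m,"cover",.076,(300,140,460,290))
fit(Z>.09,"handle",.1,(360,160,410,280))
for t in(50,60,70):fit((g<t),"tab",.052,(275,235,304,284))
fit((g<90)&(Z>.045),"splever",.067,(455,170,520,262))
for n,u,v in(("platecorner",277,160),("tab",290,263),("spool",319,80),("bottlecap",445,72),("jar",433,315),("splev",482,238),("shaft",288,195)):print(n,C[v,u].round(4))
E
```

```text
cover [  321   165   122   115 12234] [524.5  283.57 119.71 119.77  48.63] 0.0768
handle [ 375  187   16   83 1033] [524.55 284.48  80.73  12.46  48.7 ] 0.1027Traceback (most recent call last):
  File "<stdin>", line 15, in <module>
  File "<stdin>", line 6, in fit
ValueError: attempt to get argmax of an empty sequence
```

```bash
cat >> h.py <<'E'
A=np.radians(48.65);X=np.array([np.cos(A),np.sin(A),0]);Y=np.array([-X[1],X[0],0]);O=np.array([.5246,.2838,0])
def w(x,y,z=0): return O+X*x/1000+Y*y/1000+np.array([0,0,z/1000])
def st(P): d=np.asarray(P)-O; return np.stack([d@X,d@Y,np.asarray(P)[...,2]],-1)*1000
E
python3 - <<'E'
from h import *
s=load("w1");C=cloud(s);Z=C[...,2];S=st(C)
g=s['p'].max(-1).astype(int)
m=(g<90)&(Z>.04)&(Z<.06)&(S[...,0]<-10)&(S[...,0]>-100)&(abs(S[...,1]-98)<20);print("tab",m.sum(),S[m].min(0),S[m].max(0),np.median(S[m],0))
m=(Z>.05)&(S[...,0]<90)&(S[...,0]>-60)&(S[...,1]<-75)&(S[...,1]>-170)&(g<90);print("spl",m.sum(),S[m].min(0),S[m].max(0),np.median(S[m],0))
for n,u,v in(("spool",319,80),("bottlecap",445,72),("jar",433,315),("splev",482,238),("shaft",288,195)):print(n,S[v,u].round(1))
print("lift targets tab",w(-48,98),"cover",w(0,0),"lay",w(-48,190))
for q in((-48,98,52),(-68,98,52),(-26,98,52),(0,98,58)):print(q,proj(s,w(*q)))
E
```

```text
tab 232 [-68.62279804  91.65766104  45.80500092] [-31.63072714 101.31380553  55.37733009] [-48.93959118  95.33484556  53.39605229]
spl 634 [ -38.94403529 -122.72491866   58.90760857] [ 38.66033344 -97.97857813  69.83838153] [ -15.35918075 -109.63728765   67.22275498]
spool [137.   61.5  69.8]
bottlecap [131.7 -35.5 130.7]
jar [-113.8  -72.1   55.4]
splev [ -16.8 -111.9   67.4]
shaft [26.8 95.5 50.1]
lift targets tab [0.41932105 0.31251137 0.        ] cover [0.5246 0.2838 0.    ] lay [0.35025776 0.37329181 0.        ]
(-48, 98, 52) [287.42512952 261.20894543]
(-68, 98, 52) [287.91175976 277.67739143]
(-26, 98, 52) [286.8736943  242.54738212]
(0, 98, 58) [285.63524248 220.85113055]
```

Emit:
step_arm --commands '[{"xyz":[-0.03,-0.006,-0.02],"twist":[0,0,0]},{"xyz":[-0.061,-0.01,-0.05],"twist":[0,0,0]},{"xyz":[-0.061,-0.01,-0.08],"twist":[0,0,0]},{"xyz":[-0.061,-0.01,-0.1],"twist":[0,0,0]},{"xyz":[-0.061,-0.01,-0.1],"twist":[0,0,0]},{"xyz":[-0.061,-0.01,-0.1],"twist":[0,0,0]},{"xyz":[-0.061,-0.01,-0.1],"twist":[0,0,0]}]' --fingers 174

```text
time: 2.95
tool_pos: [0.421, 0.311, 0.1466]
ee_rot: [-1.566, -0.002, -0.723]
wrist_force: [-0.0, 0.9, 0.6]
width: 0.0296
```

```bash
python3 snap.py wrist w2; python3 -c "
from h import *
from bench import robot
print(st(robot.get_obs()['tool_pos']))"
```

```text
{'time': np.float64(3.0), 'tool_pos': array([0.4213, 0.3113, 0.1469]), 'ee_rot': array([-1.5653, -0.002 , -0.7232]), 'joint_positions': array([ 5.2820e-01,  4.7400e-02,  1.5452e+00, -2.0000e-04,  1.5431e+00,
        1.2514e+00]), 'wrist_force': array([ 0.2239, -1.0066,  0.7687]), 'width': np.float64(0.0297)}
[-47.62236712  95.72383663 146.85511081]
```

View pics/w2.png

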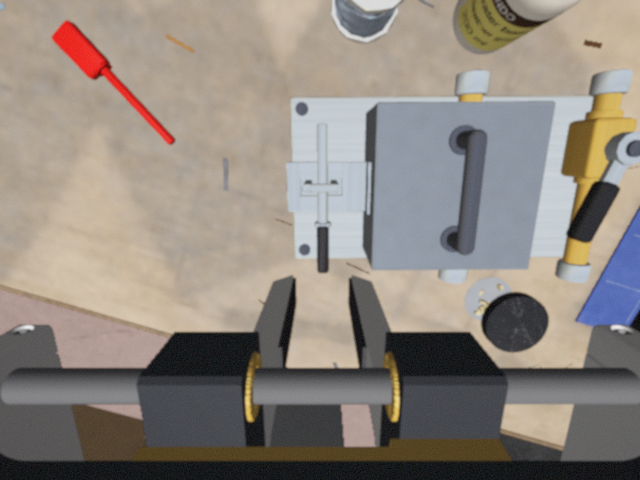

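Emit:
step_arm --commands '[{"xyz":[0,0.001,-0.04],"twist":[0,0,0]},{"xyz":[-0.001,0.001,-0.075],"twist":[0,0,0]},{"xyz":[-0.001,0.001,-0.095],"twist":[0,0,0]},{"xyz":[-0.001,0.001,-0.104],"twist":[0,0,0]},{"xyz":[-0.001,0.001,-0.104],"twist":[0,0,0]},{"xyz":[-0.001,0.001,-0.104],"twist":[0,0,0]}]'

```text
time: 3.5
tool_pos: [0.4198, 0.3127, 0.0414]
ee_rot: [-1.568, -0.001, -0.722]
wrist_force: [0.3, -0.0, 0.5]
width: 0.0296
```

Emit:
step_arm --commands '[{"xyz":[0,0,0],"twist":[0,0,0]},{"xyz":[0,0,0],"twist":[0,0,0]},{"xyz":[0,0,0],"twist":[0,0,0]},{"xyz":[0,0,0],"twist":[0,0,0]},{"xyz":[0,0,0],"twist":[0,0,0]}]' --fingers 255

```text
time: 3.92
tool_pos: [0.4192, 0.3126, 0.041]
ee_rot: [-1.568, -0.001, -0.722]
wrist_force: [0.4, 0.3, 3.6]
width: 0.0099
```

```bash
python3 snap.py wrist w3; python3 -c "
from h import *
from bench import robot
print(st(robot.get_obs()['tool_pos']), X,Y)"
```

```text
{'time': np.float64(3.9667), 'tool_pos': array([0.4192, 0.3127, 0.0409]), 'ee_rot': array([-1.568e+00, -6.000e-04, -7.219e-01]), 'joint_positions': array([5.3220e-01, 1.2590e-01, 1.6804e+00, 3.0000e-04, 1.3325e+00,
       1.2541e+00]), 'wrist_force': array([-0.0766,  0.2217,  3.6828]), 'width': np.float64(0.0102)}
[-47.99619844  98.20730536  40.88467627] [0.66065702 0.75068789 0.        ] [-0.75068789  0.66065702  0.        ]
```

View pics/w3.png

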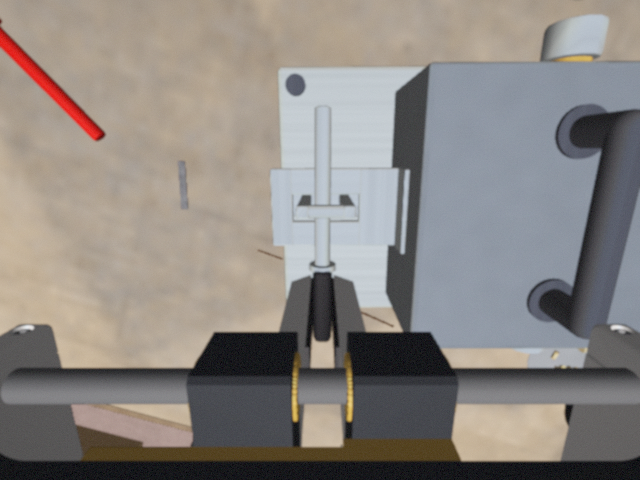

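Emit:
step_arm --commands '[{"xyz":[-0.0066,-0.0075,0],"twist":[0,0,0]},{"xyz":[-0.0165,-0.0188,0],"twist":[0,0,0]},{"xyz":[-0.0264,-0.03,0],"twist":[0,0,0]},{"xyz":[-0.0363,-0.0413,0],"twist":[0,0,0]},{"xyz":[-0.0462,-0.0525,0],"twist":[0,0,0]},{"xyz":[-0.0529,-0.0601,0],"twist":[0,0,0]},{"xyz":[-0.0529,-0.0601,0],"twist":[0,0,0]},{"xyz":[-0.0529,-0.0601,0],"twist":[0,0,0]}]'

```text
time: 4.63
tool_pos: [0.3647, 0.2513, 0.0389]
ee_rot: [-1.572, 0.0, -0.723]
wrist_force: [-0.5, 0.9, -1.3]
width: 0.0099
```

```bash
python3 snap.py wrist w4; python3 -c "
from h import *
from bench import robot
print(st(robot.get_obs()['tool_pos']))"
```

```text
{'time': np.float64(4.6833), 'tool_pos': array([0.3652, 0.2517, 0.0391]), 'ee_rot': array([-1.5714e+00,  2.0000e-04, -7.2230e-01]), 'joint_positions': array([ 0.4755, -0.0448,  1.8617, -0.    ,  1.3253,  1.1978]), 'wrist_force': array([-0.4834, -0.5282, -1.4241]), 'width': np.float64(0.0097)}
[-129.41391959   98.43494287   39.09185216]
```

View pics/w4.png

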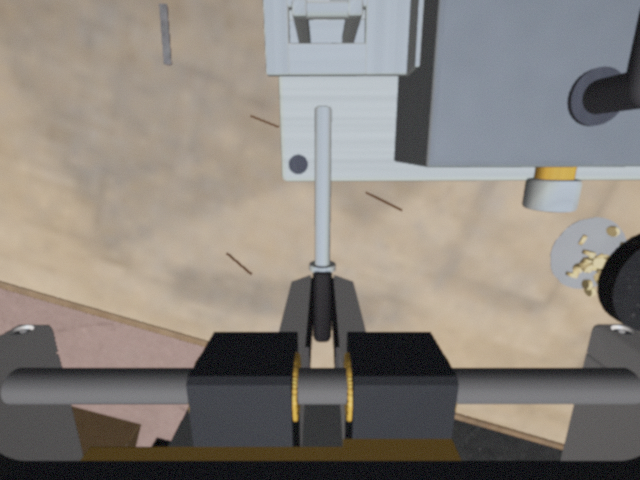

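Emit:
step_arm --commands '[{"xyz":[0,0,0.03],"twist":[0,0,0]},{"xyz":[-0.022,0.019,0.05],"twist":[0,0,0]},{"xyz":[-0.048,0.042,0.05],"twist":[0,0,0]},{"xyz":[-0.073,0.064,0.05],"twist":[0,0,0]},{"xyz":[-0.053,0.087,0.05],"twist":[0,0,0]},{"xyz":[-0.033,0.11,0.04],"twist":[0,0,0]},{"xyz":[-0.013,0.132,0.02],"twist":[0,0,0]},{"xyz":[-0.013,0.132,0],"twist":[0,0,0]},{"xyz":[-0.013,0.132,-0.015],"twist":[0,0,0]},{"xyz":[-0.013,0.132,-0.022],"twist":[0,0,0]},{"xyz":[-0.013,0.132,-0.025],"twist":[0,0,0]},{"xyz":[-0.013,0.132,-0.025],"twist":[0,0,0]}]'

```text
time: 5.68
tool_pos: [0.3522, 0.3837, 0.0138]
ee_rot: [-1.572, 0.0, -0.722]
wrist_force: [-0.1, 0.4, 0.0]
width: 0.0095
```

```bash
python3 snap.py wrist w5; python3 snap.py scene s5; python3 -c "
from h import *
from bench import robot
print(st(robot.get_obs()['tool_pos']))
s=load('s5');cv2.imwrite('pics/s5c.png',cv2.resize(s['p'][230:430,200:460,::-1],None,fx=3,fy=3,interpolation=cv2.INTER_CUBIC))"
```

```text
{'time': np.float64(5.7333), 'tool_pos': array([0.3527, 0.3841, 0.0149]), 'ee_rot': array([-1.5703e+00, -1.0000e-04, -7.2200e-01]), 'joint_positions': array([ 7.1930e-01,  1.5170e-01,  1.7081e+00, -1.0000e-04,  1.2813e+00,
        1.4413e+00]), 'wrist_force': array([ 0.1966,  0.2623, -0.0978]), 'width': np.float64(0.0099)}
{'time': np.float64(5.7833), 'tool_pos': array([0.3531, 0.3844, 0.0155]), 'ee_rot': array([-1.5689e+00, -3.0000e-04, -7.2200e-01]), 'joint_positions': array([ 7.1930e-01,  1.5080e-01,  1.7075e+00, -1.0000e-04,  1.2813e+00,
        1.4413e+00]), 'wrist_force': array([ 0.3887, -0.6613, -0.9189]), 'width': np.float64(0.0095)}
[-37.81474762 195.24215799  15.54973587]
```

View pics/s5c.png

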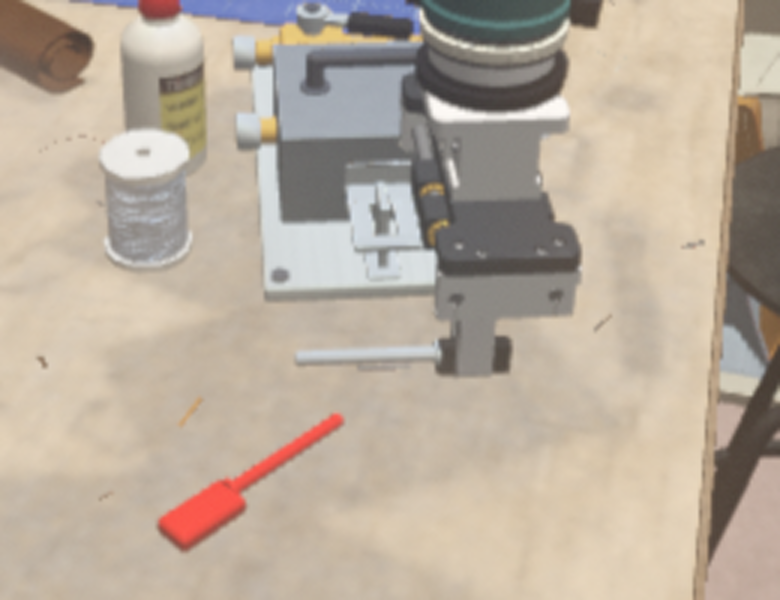

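Emit:
step_arm --commands '[{"xyz":[0,0,-0.002],"twist":[0,0,0]},{"xyz":[0,0,-0.003],"twist":[0,0,0]},{"xyz":[0,0,-0.003],"twist":[0,0,0]},{"xyz":[0,0,-0.003],"twist":[0,0,0]}]'

```text
time: 6.12
tool_pos: [0.3527, 0.384, 0.012]
ee_rot: [-1.57, -0.0, -0.722]
wrist_force: [-0.3, -0.2, -1.3]
width: 0.0097
```

Emit:
step_arm --commands '[{"xyz":[0,0,0],"twist":[0,0,0]},{"xyz":[0,0,0],"twist":[0,0,0]},{"xyz":[0,0,0],"twist":[0,0,0]},{"xyz":[0,0,0],"twist":[0,0,0]},{"xyz":[0,0,0.03],"twist":[0,0,0]},{"xyz":[0,0,0.07],"twist":[0,0,0]},{"xyz":[0,0,0.11],"twist":[0,0,0]},{"xyz":[0,0,0.13],"twist":[0,0,0]},{"xyz":[0,0,0.13],"twist":[0,0,0]}]' --fingers 150

```text
time: 6.87
tool_pos: [0.3553, 0.3864, 0.1486]
ee_rot: [-1.558, -0.002, -0.722]
wrist_force: [0.6, 0.5, -0.3]
width: 0.0387
```

```bash
python3 snap.py wrist w6
```

```text
{'time': np.float64(6.9167), 'tool_pos': array([0.354 , 0.3853, 0.1451]), 'ee_rot': array([-1.5634e+00, -1.0000e-03, -7.2200e-01]), 'joint_positions': array([ 7.1930e-01,  4.5800e-02,  1.5504e+00, -1.0000e-04,  1.5379e+00,
        1.4413e+00]), 'wrist_force': array([-0.2163,  0.2418, -0.2128]), 'width': np.float64(0.0385)}
```

View pics/w6.png

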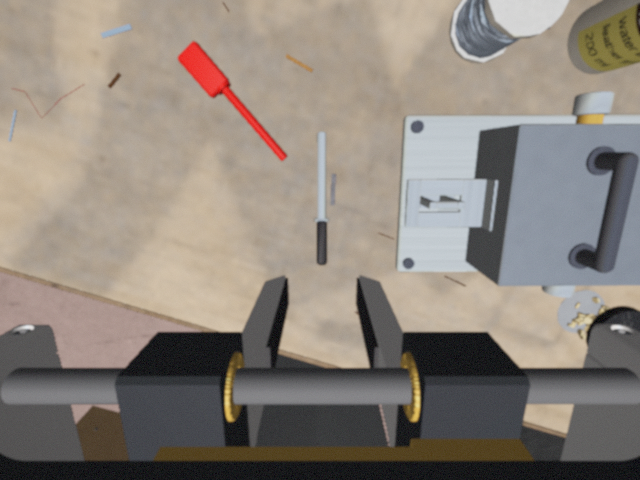

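Emit:
step_arm --commands '[{"xyz":[0.03,-0.017,0.03],"twist":[0,0,0]},{"xyz":[0.06,-0.035,0.04],"twist":[0,0,0]},{"xyz":[0.09,-0.053,0.04],"twist":[0,0,0]},{"xyz":[0.12,-0.07,0.04],"twist":[0,0,0]},{"xyz":[0.15,-0.087,0.03],"twist":[0,0,0]},{"xyz":[0.1715,-0.1,0.02],"twist":[0,0,0]},{"xyz":[0.1715,-0.1,0.02],"twist":[0,0,0]},{"xyz":[0.1715,-0.1,0.02],"twist":[0,0,0]}]' --fingers 92

```text
time: 7.58
tool_pos: [0.5232, 0.2825, 0.1578]
ee_rot: [-1.577, 0.003, -0.724]
wrist_force: [0.3, 0.3, -0.6]
width: 0.0601
```

```bash
python3 snap.py wrist w7; python3 -c "
from h import *
from bench import robot
print(st(robot.get_obs()['tool_pos']))"
```

```text
{'time': np.float64(7.6333), 'tool_pos': array([0.5229, 0.2835, 0.1592]), 'ee_rot': array([-1.5747,  0.0026, -0.7227]), 'joint_positions': array([4.0120e-01, 2.0600e-01, 1.3440e+00, 6.0000e-04, 1.5961e+00,
       1.1239e+00]), 'wrist_force': array([-0.2219,  0.6074,  0.476 ]), 'width': np.float64(0.0598)}
[ -1.36851711   1.10620446 159.15531646]
```

View pics/w7.png

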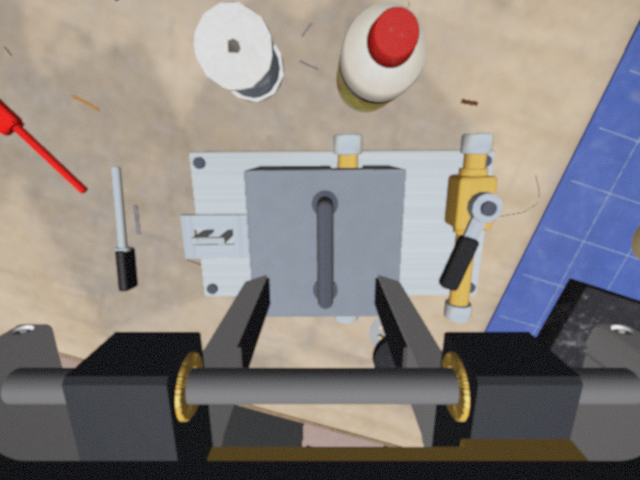

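Emit:
step_arm --commands '[{"xyz":[0.001,0,-0.03],"twist":[0,0,0]},{"xyz":[0.001,0,-0.055],"twist":[0,0,0]},{"xyz":[0.001,0,-0.067],"twist":[0,0,0]},{"xyz":[0.001,0,-0.067],"twist":[0,0,0]},{"xyz":[0.001,0,-0.067],"twist":[0,0,0]}]'

```text
time: 8.05
tool_pos: [0.5239, 0.2845, 0.0944]
ee_rot: [-1.572, 0.001, -0.721]
wrist_force: [-0.2, 0.2, 0.4]
width: 0.0604
```

Emit:
step_arm --commands '[{"xyz":[0,0,0],"twist":[0,0,0]},{"xyz":[0,0,0],"twist":[0,0,0]},{"xyz":[0,0,0],"twist":[0,0,0]},{"xyz":[0,0,0],"twist":[0,0,0]},{"xyz":[0,0,0],"twist":[0,0,0]},{"xyz":[0,0,0],"twist":[0,0,0]}]' --fingers 255

```text
time: 8.55
tool_pos: [0.5252, 0.2839, 0.0949]
ee_rot: [-1.57, -0.0, -0.722]
wrist_force: [-0.6, -0.1, -0.0]
width: 0.0237
```

Emit:
step_arm --commands '[{"xyz":[0,0,0.004],"twist":[0,0,0]},{"xyz":[0,0,0.01],"twist":[0,0,0]},{"xyz":[0,0,0.02],"twist":[0,0,0]},{"xyz":[0,0,0.02],"twist":[0,0,0]}]'

```text
time: 8.88
tool_pos: [0.5259, 0.2843, 0.1167]
ee_rot: [-1.568, -0.001, -0.722]
wrist_force: [1.0, 0.9, -2.7]
width: 0.0109
```

```bash
python3 snap.py wrist w8; python3 snap.py scene s8; python3 -c "
from h import *
from bench import robot
print(st(robot.get_obs()['tool_pos']))
s=load('s8');cv2.imwrite('pics/s8c.png',cv2.resize(s['p'][180:380,240:440,::-1],None,fx=3,fy=3,interpolation=cv2.INTER_CUBIC))"
```

```text
{'time': np.float64(8.9333), 'tool_pos': array([0.5257, 0.2842, 0.1159]), 'ee_rot': array([-1.5685e+00, -1.1000e-03, -7.2200e-01]), 'joint_positions': array([ 0.4008,  0.2279,  1.4048, -0.    ,  1.5063,  1.1228]), 'wrist_force': array([-0.0635,  0.6665, -2.6771]), 'width': np.float64(0.0112)}
{'time': np.float64(8.9833), 'tool_pos': array([0.5253, 0.284 , 0.1151]), 'ee_rot': array([-1.5698e+00, -5.0000e-04, -7.2200e-01]), 'joint_positions': array([ 0.4008,  0.2285,  1.4058, -0.    ,  1.5062,  1.1228]), 'wrist_force': array([-0.1386, -0.1648, -3.4253]), 'width': np.float64(0.0109)}
[  0.61032133  -0.35902507 115.08387014]
```

View pics/s8c.png

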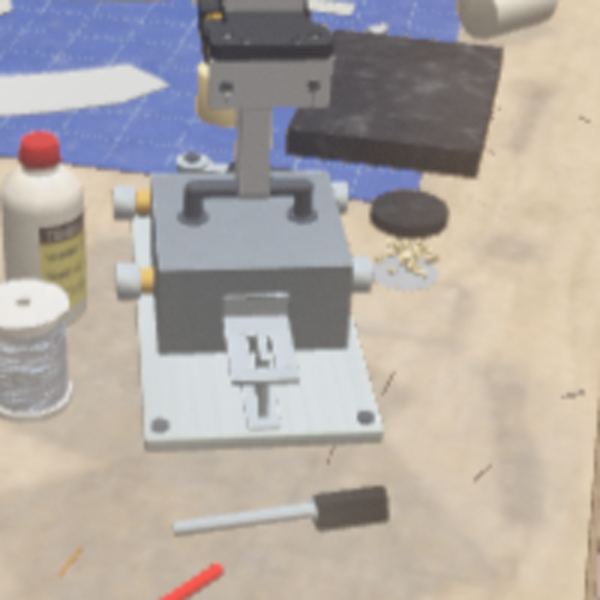

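```bash
python3 -c "
from h import *
s=load('w8');C=cloud(s);S=st(C)
m=(abs(S[...,0])<70)&(abs(S[...,1])<70)&(S[...,2]>60)&(S[...,2]<140)
h,e=np.histogram(S[m][:,2],np.arange(60,142,2));print([(int(a),int(b)) for a,b in zip(e,h) if b>50])
"
```

```text
[(62, 72), (70, 102), (78, 111), (84, 77), (86, 107), (88, 441), (90, 10243), (92, 12666), (94, 1157), (112, 68), (114, 346), (116, 1013), (118, 1503), (120, 95), (122, 66), (124, 97), (126, 92), (128, 92), (130, 73), (132, 74), (134, 84), (136, 83), (138, 102)]
```

View pics/w8.png

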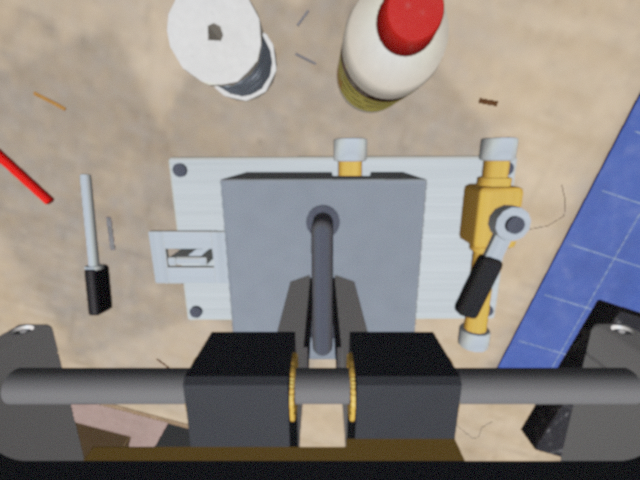

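Emit:
step_arm --commands '[{"xyz":[0,0,-0.008],"twist":[0,0,0]},{"xyz":[0,0,-0.013],"twist":[0,0,0]},{"xyz":[0,0,-0.0155],"twist":[0,0,0]},{"xyz":[0,0,-0.0155],"twist":[0,0,0]},{"xyz":[0,0,-0.0155],"twist":[0,0,0]}]'

```text
time: 9.4
tool_pos: [0.5251, 0.2832, 0.0999]
ee_rot: [-1.571, -0.001, -0.722]
wrist_force: [-1.3, -2.8, 4.7]
width: 0.0111
```

Emit:
step_arm --commands '[{"xyz":[0,0,0],"twist":[0,0,0]},{"xyz":[0,0,0],"twist":[0,0,0]},{"xyz":[0,0,0],"twist":[0,0,0]},{"xyz":[0,0,-0.006],"twist":[0,0,0]},{"xyz":[0,0,-0.011],"twist":[0,0,0]},{"xyz":[0,0,-0.011],"twist":[0,0,0]},{"xyz":[0,0,-0.011],"twist":[0,0,0]}]' --fingers 190

```text
time: 9.98
tool_pos: [0.5243, 0.2837, 0.0868]
ee_rot: [-1.573, 0.001, -0.722]
wrist_force: [-1.0, 0.5, 0.8]
width: 0.024
```

Emit:
step_arm --commands '[{"xyz":[0,0,0],"twist":[0,0,0]},{"xyz":[0,0,0],"twist":[0,0,0]},{"xyz":[0,0,0],"twist":[0,0,0]},{"xyz":[0,0,0],"twist":[0,0,0]},{"xyz":[0,0,0],"twist":[0,0,0]},{"xyz":[0,0,0],"twist":[0,0,0]}]' --fingers 255

```text
time: 10.48
tool_pos: [0.5253, 0.2837, 0.0881]
ee_rot: [-1.57, -0.001, -0.722]
wrist_force: [-0.2, 0.2, 0.3]
width: 0.0107
```

Emit:
step_arm --commands '[{"xyz":[0,0,0.005],"twist":[0,0,0]},{"xyz":[0,0,0.015],"twist":[0,0,0]},{"xyz":[0,0,0.03],"twist":[0,0,0]},{"xyz":[0,0,0.05],"twist":[0,0,0]},{"xyz":[0,0,0.07],"twist":[0,0,0]},{"xyz":[0,0,0.09],"twist":[0,0,0]},{"xyz":[0,0,0.105],"twist":[0,0,0]},{"xyz":[0,0,0.11],"twist":[0,0,0]},{"xyz":[0,0,0.11],"twist":[0,0,0]}]'

```text
time: 11.23
tool_pos: [0.5256, 0.2844, 0.2004]
ee_rot: [-1.567, -0.001, -0.722]
wrist_force: [-0.2, 0.3, -3.3]
width: 0.0113
```

```bash
python3 snap.py wrist w9; python3 snap.py scene s9; python3 -c "
from h import *
s=load('w9');C=cloud(s);S=st(C)
m=(abs(S[...,0])<70)&(abs(S[...,1])<70)&(S[...,2]>160)&(S[...,2]<210)
h,e=np.histogram(S[m][:,2],np.arange(160,212,2));print([(int(a),int(b)) for a,b in zip(e,h) if b>50])
s=load('s9');cv2.imwrite('pics/s9c.png',cv2.resize(s['p'][130:380,240:490,::-1],None,fx=2.4,fy=2.4,interpolation=cv2.INTER_CUBIC))"
```

```text
{'time': np.float64(11.2833), 'tool_pos': array([0.525 , 0.284 , 0.1985]), 'ee_rot': array([-1.570e+00, -2.000e-04, -7.218e-01]), 'joint_positions': array([4.0090e-01, 1.9440e-01, 1.2798e+00, 1.0000e-04, 1.6666e+00,
       1.1228e+00]), 'wrist_force': array([ 0.6495,  0.5056, -3.6429]), 'width': np.float64(0.0112)}
{'time': np.float64(11.3333), 'tool_pos': array([0.5244, 0.2838, 0.1971]), 'ee_rot': array([-1.5722e+00,  8.0000e-04, -7.2180e-01]), 'joint_positions': array([4.0090e-01, 1.9520e-01, 1.2815e+00, 1.0000e-04, 1.6665e+00,
       1.1227e+00]), 'wrist_force': array([-0.3484,  0.8073, -2.6916]), 'width': np.float64(0.0108)}
[(166, 149), (174, 150), (180, 178), (186, 1601), (188, 22636), (190, 1761), (198, 55), (200, 64), (202, 72), (204, 80), (206, 81), (208, 94)]
```

View pics/s9c.png

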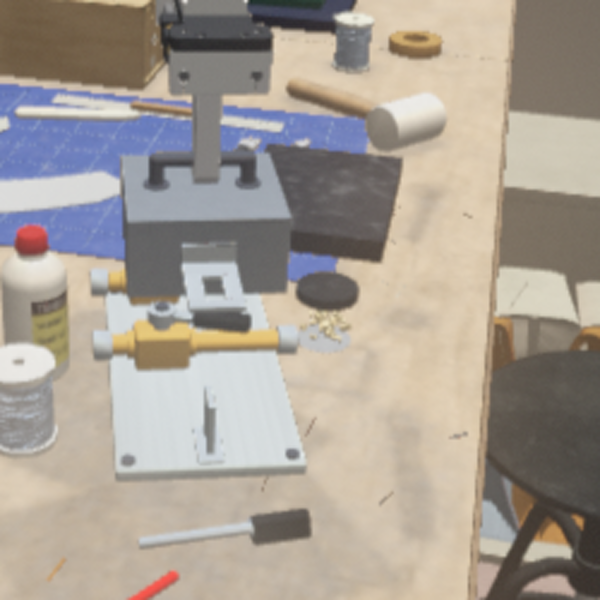

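View pics/w9.png

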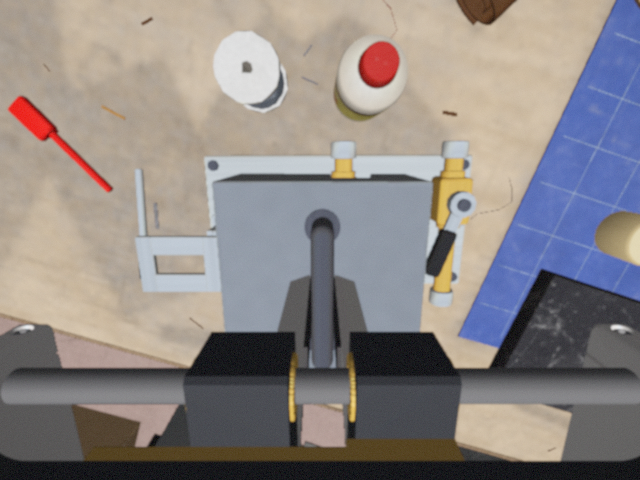

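Emit:
step_arm --commands '[{"xyz":[0.006,-0.014,0],"twist":[0,0,0]},{"xyz":[0.018,-0.043,0],"twist":[0,0,-1.5]},{"xyz":[0.032,-0.077,0],"twist":[0,0,-3]},{"xyz":[0.046,-0.111,0],"twist":[0,0,-5]},{"xyz":[0.061,-0.145,0],"twist":[0,0,-7]},{"xyz":[0.076,-0.179,0],"twist":[0,0,-9]},{"xyz":[0.09,-0.213,0],"twist":[0,0,-11]},{"xyz":[0.105,-0.247,0],"twist":[0,0,-13]},{"xyz":[0.119,-0.281,0],"twist":[0,0,-15]},{"xyz":[0.132,-0.311,0],"twist":[0,0,-17]},{"xyz":[0.14,-0.331,0],"twist":[0,0,-18.2]},{"xyz":[0.144,-0.34,0],"twist":[0,0,-18.2]}]'

```text
time: 12.33
tool_pos: [0.6687, -0.0597, 0.1949]
ee_rot: [-1.575, 0.002, -1.044]
wrist_force: [-0.4, 1.4, -3.5]
width: 0.0115
```

Emit:
step_arm --commands '[{"xyz":[0,0,0],"twist":[0,0,0]},{"xyz":[0,0,-0.02],"twist":[0,0,0]},{"xyz":[0,0,-0.05],"twist":[0,0,0]},{"xyz":[0,0,-0.07],"twist":[0,0,0]},{"xyz":[0,0,-0.07],"twist":[0,0,0]},{"xyz":[0,0,-0.07],"twist":[0,0,0]}]'

```text
time: 12.83
tool_pos: [0.6672, -0.054, 0.1258]
ee_rot: [-1.574, 0.004, -1.037]
wrist_force: [0.3, 0.2, -2.7]
width: 0.011
```

```bash
python3 snap.py wrist w10; python3 snap.py scene s10;python3 snap.py top t10; python3 -c "
from h import *
s=load('s10');cv2.imwrite('pics/s10c.png',cv2.resize(s['p'][100:300,240:490,::-1],None,fx=3,fy=3,interpolation=cv2.INTER_CUBIC))
s=load('w10');C=cloud(s)
a=np.radians(30.4);X2=np.array([np.cos(a),np.sin(a)]);Y2=np.array([-X2[1],X2[0]])
L=(C[...,:2]-[.669,-.056]);L=np.stack([L@X2,L@Y2],-1)*1000;Z=C[...,2]*1000
print('Zhist',[(int(b),int(a)) for a,b in zip(*np.histogram(Z[(abs(L)<70).all(-1)],np.arange(20,200,4))) if a>100])
# slab top extents in view
m=(abs(Z-29.5)<5)&(s['p'].max(-1)<110)
print(np.percentile(L[m],[0.5,99.5],axis=0))
t=np.median(Z[(abs(L)<40).all(-1)&(Z>100)]);print(t)
m=(abs(Z-t)<6);print('cover top',np.percentile(L[m],[0.5,99.5],axis=0))
"
```

```text
{'time': np.float64(12.8833), 'tool_pos': array([ 0.6687, -0.0545,  0.1283]), 'ee_rot': array([-1.5708e+00,  7.0000e-04, -1.0377e+00]), 'joint_positions': array([-1.6610e-01,  3.8440e-01,  1.1808e+00,  5.0000e-04,  1.5769e+00,
        8.7160e-01]), 'wrist_force': array([ 0.7024, -0.6235, -1.4137]), 'width': np.float64(0.0108)}
{'time': np.float64(12.9333), 'tool_pos': array([ 0.6697, -0.055 ,  0.1299]), 'ee_rot': array([-1.5686e+00, -1.4000e-03, -1.0381e+00]), 'joint_positions': array([-1.6650e-01,  3.8350e-01,  1.1788e+00,  4.0000e-04,  1.5766e+00,
        8.7160e-01]), 'wrist_force': array([ 0.3227,  0.7738, -2.8507]), 'width': np.float64(0.011)}
{'time': np.float64(12.9833), 'tool_pos': array([ 0.6701, -0.0554,  0.1307]), 'ee_rot': array([-1.5674, -0.0025, -1.0384]), 'joint_positions': array([-1.6680e-01,  3.8300e-01,  1.1779e+00,  2.0000e-04,  1.5765e+00,
        8.7160e-01]), 'wrist_force': array([ 1.8033, -0.6942, -3.8269]), 'width': np.float64(0.0112)}
Zhist [(28, 3239), (56, 121), (64, 122), (92, 105), (96, 177), (104, 204), (112, 25585), (116, 379), (124, 133), (128, 148), (132, 197), (136, 1438), (140, 2010), (144, 177), (148, 229), (152, 214), (156, 225), (160, 242), (164, 307), (168, 275), (172, 334), (176, 346), (180, 153), (184, 245), (188, 237)]
[[ -75.26782717 -242.78055656]
 [ 118.69545049  238.26521687]]
235.26900260968154
cover top [[  3.40456417 -69.90254466]
 [ 32.31383817  76.39547687]]
```

View pics/s10c.png

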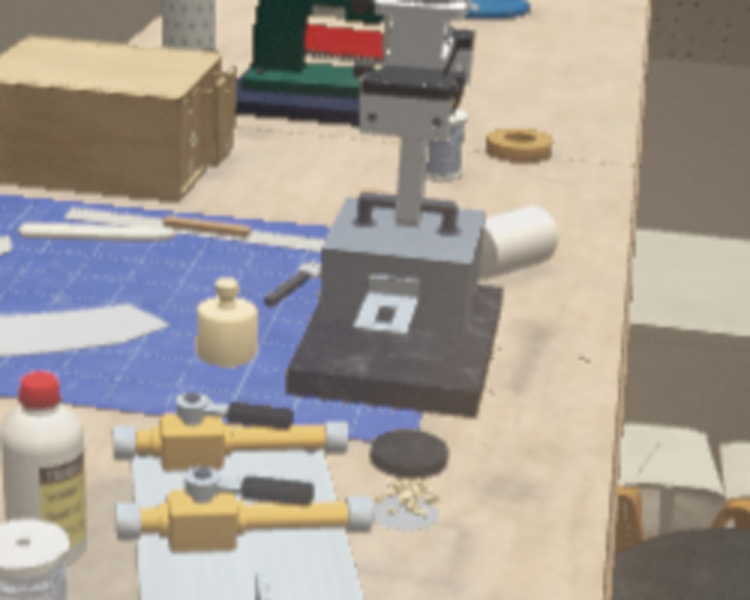

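View pics/w10.png

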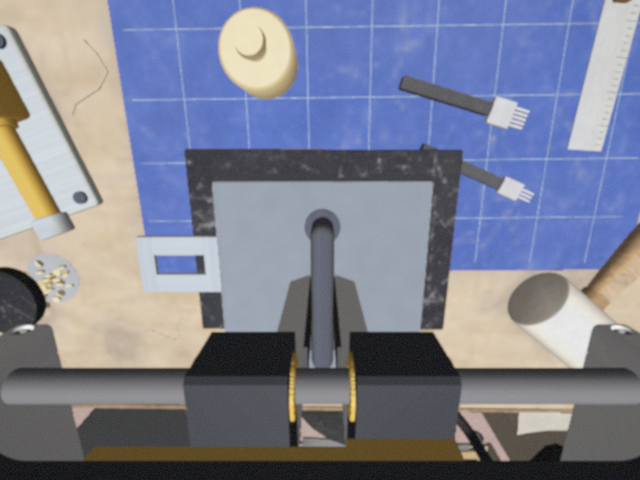

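```bash
python3 -c "
from h import *
s=load('w10')
a=np.radians(30.4);X2=np.array([np.cos(a),np.sin(a)]);Y2=np.array([-X2[1],X2[0]])
def L(u,v,z):
  d=ray(s,u,v,z)[:2]-[.669,-.056];return (np.array([d@X2,d@Y2])*1000).round(1)
print('slab',[L(u,v,.0295) for u,v in((187,149),(463,150),(443,329),(202,329))])
print('cover',[L(u,v,.114) for u,v in((213,182),(432,181),(425,332),(222,332))])
"
```

```text
slab [array([ 75.4, 107.4]), array([  75.2, -103.9]), array([ -78.1, -104. ]), array([-79.1, 110.4])]
cover [array([58.7, 62.3]), array([ 59.6, -55.4]), array([-31.4, -59.5]), array([-32. ,  64.5])]
```

Emit:
step_arm --commands '[{"xyz":[0,0,-0.006],"twist":[0,0,0]},{"xyz":[0,0,-0.012],"twist":[0,0,0]},{"xyz":[0,0,-0.016],"twist":[0,0,0]},{"xyz":[0,0,-0.018],"twist":[0,0,0]},{"xyz":[0,0,-0.019],"twist":[0,0,0]},{"xyz":[0,0,-0.02],"twist":[0,0,0]},{"xyz":[0,0,-0.02],"twist":[0,0,0]},{"xyz":[0,0,-0.02],"twist":[0,0,0]}]'

```text
time: 13.65
tool_pos: [0.6691, -0.0562, 0.1081]
ee_rot: [-1.571, -0.0, -1.04]
wrist_force: [0.1, -0.7, -2.5]
width: 0.0108
```

```bash
python3 snap.py wrist w11; python3 -c "
from h import *
s=load('w11');C=cloud(s);Z=C[...,2]*1000
m=s['p'];q=Z[190:215,230:300];print('cover top z',np.median(q),np.median(Z[190:215,350:420]))
print(np.median(Z[300:325,230:270]),np.median(Z[300:325,380:415]))"
```

```text
{'time': np.float64(13.7), 'tool_pos': array([ 0.6691, -0.0562,  0.1082]), 'ee_rot': array([-1.5705e+00, -3.0000e-04, -1.0397e+00]), 'joint_positions': array([-1.6810e-01,  3.9440e-01,  1.2076e+00, -1.0000e-04,  1.5391e+00,
        8.7160e-01]), 'wrist_force': array([-0.1302, -0.2383, -2.7905]), 'width': np.float64(0.0108)}
cover top z 96.49295536119044 96.59823358404797
96.57381513836415 96.77080950030701
```

Emit:
step_arm --commands '[{"xyz":[0,0,-0.001],"twist":[0,0,0]},{"xyz":[0,0,-0.002],"twist":[0,0,0]},{"xyz":[0,0,-0.003],"twist":[0,0,0]},{"xyz":[0,0,-0.003],"twist":[0,0,0]},{"xyz":[0,0,-0.003],"twist":[0,0,0]}]'

```text
time: 14.12
tool_pos: [0.6691, -0.0563, 0.1056]
ee_rot: [-1.57, -0.001, -1.04]
wrist_force: [-0.7, -0.2, -0.0]
width: 0.0111
```

Emit:
step_arm --commands '[{"xyz":[0,0,0],"twist":[0,0,0]},{"xyz":[0,0,0],"twist":[0,0,0]},{"xyz":[0,0,0],"twist":[0,0,0]},{"xyz":[0,0,0],"twist":[0,0,0]},{"xyz":[0,0,0.02],"twist":[0,0,0]},{"xyz":[0,0,0.05],"twist":[0,0,0]},{"xyz":[0,0,0.09],"twist":[0,0,0]},{"xyz":[0,0,0.11],"twist":[0,0,0]},{"xyz":[0,0,0.11],"twist":[0,0,0]}]' --fingers 140

```text
time: 14.87
tool_pos: [0.6717, -0.0565, 0.2233]
ee_rot: [-1.56, -0.009, -1.04]
wrist_force: [-0.2, 0.3, 0.7]
width: 0.0422
```

```bash
python3 snap.py wrist w12
```

```text
{'time': np.float64(14.9167), 'tool_pos': array([ 0.6707, -0.0563,  0.2196]), 'ee_rot': array([-1.5643, -0.0054, -1.0396]), 'joint_positions': array([-0.168 ,  0.3597,  1.0332, -0.    ,  1.7403,  0.8716]), 'wrist_force': array([ 0.2576, -0.5939, -0.5512]), 'width': np.float64(0.0426)}
```

View pics/w12.png

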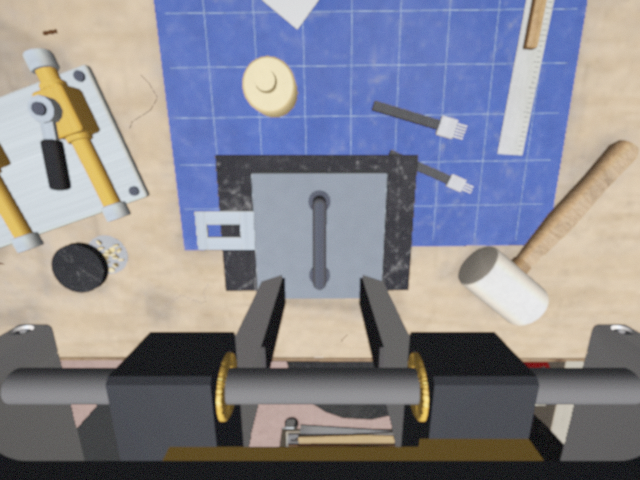

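```bash
python3 -c "
from h import *
s=load('w12');C=cloud(s);Z=C[...,2]*1000
a=np.radians(30.4);X2=np.array([np.cos(a),np.sin(a)]);Y2=np.array([-X2[1],X2[0]])
def L(u,v,z):
  d=ray(s,u,v,z)[:2]-[.669,-.056];return (np.array([d@X2,d@Y2])*1000).round(1)
print('slab',[L(u,v,.0295) for u,v in((217,155),(417,156),(409,290),(224,290))])
print('cover',[L(u,v,.0935) for u,v in((251,173),(387,174),(387,298),(257,297))])
print(Z[200:280:20,265:300:10].round(1),Z[200:280:20,345:380:10].round(1))
"
```

```text
slab [array([ 74.6, 107.3]), array([  73.6, -103.1]), array([ -78.4, -104.9]), array([-77.7, 111.3])]
cover [array([59.7, 60.1]), array([ 58.8, -59.6]), array([-59.6, -65.5]), array([-58.1,  60.6])]
[[94.3 94.6 94.6 94.1]
 [94.6 94.  93.9 94.6]
 [94.1 93.2 93.9 94. ]
 [94.8 94.5 94.6 94.3]] [[ 94.7  93.   94.5  94.9]
 [ 95.3  92.   93.   94.5]
 [ 94.7  93.4  93.5  93.8]
 [395.9  94.3  95.5  93.9]]
```

Emit:
step_arm --commands '[{"xyz":[-0.014,0.035,0],"twist":[0,0,2]},{"xyz":[-0.028,0.07,0],"twist":[0,0,4]},{"xyz":[-0.042,0.105,0],"twist":[0,0,6]},{"xyz":[-0.056,0.14,0],"twist":[0,0,8]},{"xyz":[-0.07,0.175,0],"twist":[0,0,10]},{"xyz":[-0.084,0.21,0],"twist":[0,0,12]},{"xyz":[-0.098,0.245,0],"twist":[0,0,15]},{"xyz":[-0.11,0.275,-0.02],"twist":[0,0,18.2]},{"xyz":[-0.114,0.284,-0.05],"twist":[0,0,18.2]},{"xyz":[-0.114,0.284,-0.05],"twist":[0,0,18.2]},{"xyz":[-0.114,0.284,-0.05],"twist":[0,0,18.2]}]' --fingers 255

```text
time: 15.83
tool_pos: [0.5526, 0.2274, 0.1609]
ee_rot: [-1.578, 0.004, -0.721]
wrist_force: [0.6, -0.6, -0.1]
width: 0.0002
```

```bash
python3 snap.py wrist w13;python3 -c "
from h import *
from bench import robot
print(st(robot.get_obs()['tool_pos']))
s=load('w13');C=cloud(s);Z=C[...,2]*1000;S=st(C);g=s['p'].max(-1).astype(int)
for y0 in(-20,-128):
  m=(g<90)&(Z>55)&(Z<75)&(S[...,0]>-60)&(S[...,0]<40)&(S[...,1]>y0-45)&(S[...,1]<y0+62)
  r=cv2.minAreaRect(S[m][:,:2].astype('f4'));c=S[m][:,:2].mean(0);print(m.sum(),r,np.degrees(np.arctan2(c[1]-y0,28-c[0])),np.median(Z[m]),c)
"
```

```text
{'time': np.float64(15.8833), 'tool_pos': array([0.5544, 0.227 , 0.1635]), 'ee_rot': array([-1.5742e+00,  1.1000e-03, -7.2230e-01]), 'joint_positions': array([ 2.9460e-01,  2.1310e-01,  1.3271e+00, -8.0000e-04,  1.6049e+00,
        1.0169e+00]), 'wrist_force': array([ 0.0455, -1.416 , -0.1569]), 'width': np.float64(0.0008)}
[-22.92653455 -59.85229071 163.46453326]
909 ((-18.42441749572754, -7.774232864379883), (14.182762145996094, 44.6278190612793), 74.71658325195312) 14.443565079059367 67.37427460161913 [-17.59322015  -8.25669114]
985 ((-16.86922836303711, -111.4950942993164), (14.60253620147705, 44.845462799072266), 72.12737274169922) 20.785543387553037 67.40358526644955 [ -16.1421847 -111.2447007]
```

View pics/w13.png

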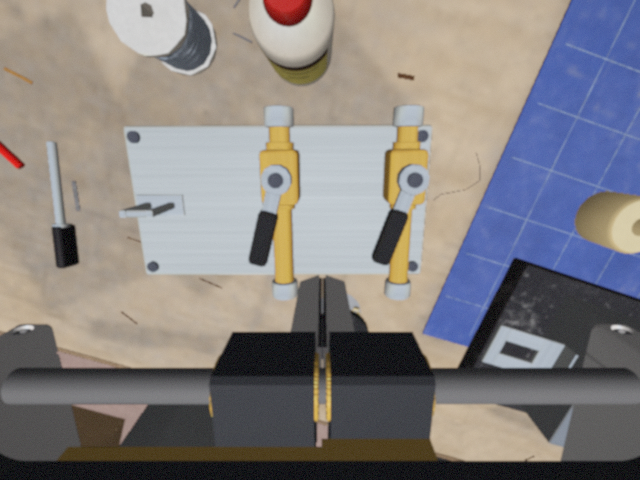

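```bash
python3 -c "
from h import *
from bench import robot
p=robot.get_obs()['tool_pos'];c=p.copy()
s=w(-27.5,-36.4,60);print('descend',(s-c).round(4))
for th in list(range(10,100,8))+[98]:
  t=np.radians(th);C_,S_=np.cos(t),np.sin(t);d=8+12.5*C_+8*abs(S_)
  q=w(28-50*C_-d*S_,-20+50*S_-d*C_,60);print(th,(q-s).round(4))
"
```

```text
descend [-0.0206  0.0121 -0.1035]
10 [-0.0011  0.0043  0.    ]
18 [-0.0073  0.0078  0.    ]
26 [-0.013   0.0123  0.    ]
34 [-0.0182  0.0178  0.    ]
42 [-0.0227  0.0242  0.    ]
50 [-0.0262  0.0315  0.    ]
58 [-0.0285  0.0395  0.    ]
66 [-0.0295  0.0479  0.    ]
74 [-0.029   0.0566  0.    ]
82 [-0.0271  0.0652  0.    ]
90 [-0.0237  0.0735  0.    ]
98 [-0.019   0.0812  0.    ]
98 [-0.019   0.0812  0.    ]
```

Emit:
step_arm --commands '[{"xyz":[-0.0206,0.0121,-0.02],"twist":[0,0,0]},{"xyz":[-0.0206,0.0121,-0.05],"twist":[0,0,0]},{"xyz":[-0.0206,0.0121,-0.08],"twist":[0,0,0]},{"xyz":[-0.0206,0.0121,-0.1],"twist":[0,0,0]},{"xyz":[-0.0206,0.0121,-0.104],"twist":[0,0,0]},{"xyz":[-0.0206,0.0121,-0.104],"twist":[0,0,0]},{"xyz":[-0.0206,0.0121,-0.104],"twist":[0,0,0]}]'

```text
time: 16.47
tool_pos: [0.5363, 0.2395, 0.0632]
ee_rot: [-1.568, -0.002, -0.724]
wrist_force: [0.1, -0.0, 0.1]
width: 0.0004
```

```bash
python3 snap.py wrist w14;python3 -c "
from h import *
from bench import robot
print(st(robot.get_obs()['tool_pos']))"
```

```text
{'time': np.float64(16.5167), 'tool_pos': array([0.5366, 0.2398, 0.0638]), 'ee_rot': array([-1.5667, -0.0026, -0.7234]), 'joint_positions': array([ 3.2400e-01,  2.4110e-01,  1.4962e+00, -2.0000e-04,  1.3994e+00,
        1.0474e+00]), 'wrist_force': array([ 1.0425, -0.0573, -0.4891]), 'width': np.float64(0.0004)}
[-25.05788645 -38.07217831  63.81443695]
```

View pics/w14.png

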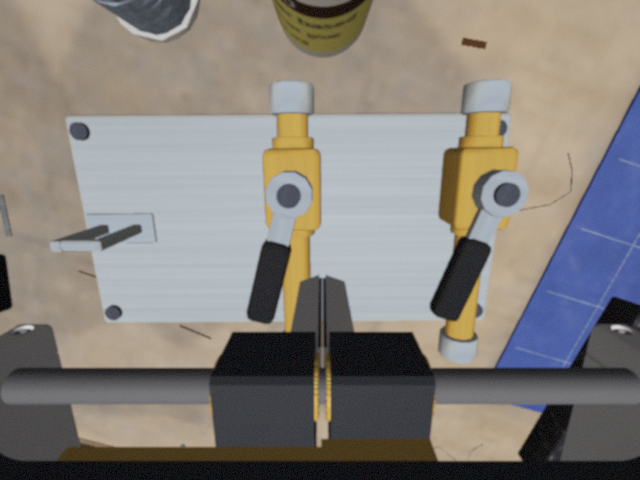

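Emit:
step_arm --commands '[{"xyz":[-0.004,0.003,-0.003],"twist":[0,0,0]},{"xyz":[-0.01,0.007,-0.003],"twist":[0,0,0]},{"xyz":[-0.013,0.009,-0.003],"twist":[0,0,0]},{"xyz":[-0.016,0.0115,-0.003],"twist":[0,0,0]},{"xyz":[-0.0185,0.014,-0.003],"twist":[0,0,0]},{"xyz":[-0.021,0.017,-0.003],"twist":[0,0,0]},{"xyz":[-0.0235,0.02,-0.003],"twist":[0,0,0]},{"xyz":[-0.0255,0.023,-0.003],"twist":[0,0,0]},{"xyz":[-0.029,0.0305,-0.003],"twist":[0,0,0]},{"xyz":[-0.029,0.0305,-0.003],"twist":[0,0,0]}]'

```text
time: 17.35
tool_pos: [0.5041, 0.2714, 0.0578]
ee_rot: [-1.572, 0.001, -0.721]
wrist_force: [0.8, -1.4, 1.2]
width: 0.0
```

```bash
python3 snap.py wrist w15;python3 -c "
from h import *
from bench import robot
print(st(robot.get_obs()['tool_pos']))"
```

```text
{'time': np.float64(17.4), 'tool_pos': array([0.504 , 0.2712, 0.0576]), 'ee_rot': array([-1.5722,  0.0022, -0.7209]), 'joint_positions': array([3.9390e-01, 2.1860e-01, 1.5366e+00, 1.4000e-03, 1.3886e+00,
       1.1145e+00]), 'wrist_force': array([ 1.0837, -0.8947, -0.0028]), 'width': np.float64(0.0003)}
[-23.06566546   7.20125869  57.63390165]
```

View pics/w15.png

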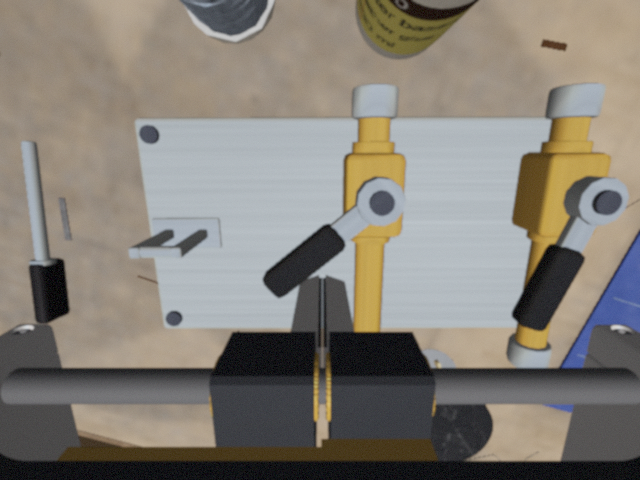

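Emit:
step_arm --commands '[{"xyz":[-0.001,0.004,0],"twist":[0,0,0]},{"xyz":[-0.002,0.008,0],"twist":[0,0,0]},{"xyz":[-0.003,0.012,0],"twist":[0,0,0]},{"xyz":[-0.003,0.0165,0],"twist":[0,0,0]},{"xyz":[-0.003,0.0205,0],"twist":[0,0,0]},{"xyz":[-0.003,0.025,0],"twist":[0,0,0]},{"xyz":[-0.002,0.029,0],"twist":[0,0,0]},{"xyz":[-0.001,0.0335,0],"twist":[0,0,0]},{"xyz":[-0.001,0.0335,0],"twist":[0,0,0]}]'

```text
time: 18.15
tool_pos: [0.504, 0.3051, 0.0577]
ee_rot: [-1.571, 0.001, -0.721]
wrist_force: [-0.5, -1.4, -0.5]
width: 0.0003
```

```bash
python3 snap.py wrist w16;python3 -c "
from h import *
from bench import robot
print(st(robot.get_obs()['tool_pos']))
s=load('w16');C=cloud(s);Z=C[...,2]*1000;S=st(C);g=s['p'].max(-1).astype(int)
m=(g<60)&(Z>60)&(Z<72)&(S[...,0]>-20)&(S[...,0]<60)&(S[...,1]>0)&(S[...,1]<62)
print(m.sum(),cv2.minAreaRect(S[m][:,:2].astype('f4')),S[m].mean(0))"
```

```text
{'time': np.float64(18.2), 'tool_pos': array([0.5039, 0.3051, 0.0577]), 'ee_rot': array([-1.5705,  0.0017, -0.7214]), 'joint_positions': array([0.4472, 0.2524, 1.4951, 0.0017, 1.3945, 1.1682]), 'wrist_force': array([-0.528 , -0.9618, -0.0921]), 'width': np.float64(0.0004)}
[ 2.33284627 29.56557608 57.74722196]
2565 ((18.93880844116211, 28.551362991333008), (20.34711456298828, 45.297569274902344), 9.748023986816406) [22.57870893 29.23937268 66.78107872]
```

View pics/w16.png

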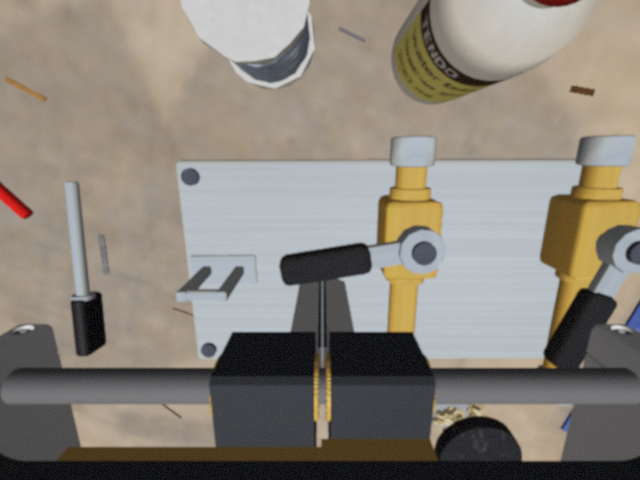

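Emit:
step_arm --commands '[{"xyz":[0.0013,0.0015,0],"twist":[0,0,0]},{"xyz":[0.0026,0.003,0],"twist":[0,0,0]},{"xyz":[0.0033,0.0038,0],"twist":[0,0,0]},{"xyz":[0.004,0.0045,0],"twist":[0,0,0]},{"xyz":[0.004,0.0045,0],"twist":[0,0,0]}]'

```text
time: 18.62
tool_pos: [0.5075, 0.3088, 0.0575]
ee_rot: [-1.572, 0.002, -0.722]
wrist_force: [-3.9, -0.9, -0.2]
width: 0.0005
```

Emit:
step_arm --commands '[{"xyz":[0.0007,0.0008,0],"twist":[0,0,0]},{"xyz":[0.0013,0.0015,0],"twist":[0,0,0]},{"xyz":[0.0013,0.0015,0],"twist":[0,0,0]}]'

```text
time: 18.87
tool_pos: [0.5093, 0.3101, 0.0576]
ee_rot: [-1.571, 0.001, -0.722]
wrist_force: [-4.5, -0.5, -0.3]
width: 0.0005
```

Emit:
step_arm --commands '[{"xyz":[0.0007,0.0008,0],"twist":[0,0,0]},{"xyz":[0.0007,0.0008,0],"twist":[0,0,0]},{"xyz":[0.0007,0.0008,0],"twist":[0,0,0]}]'

```text
time: 19.12
tool_pos: [0.5104, 0.3107, 0.0578]
ee_rot: [-1.571, -0.0, -0.722]
wrist_force: [-4.1, -1.0, -1.9]
width: 0.0003
```

Emit:
step_arm --commands '[{"xyz":[0.0007,0.0008,0],"twist":[0,0,0]},{"xyz":[0.0013,0.0015,0],"twist":[0,0,0]},{"xyz":[0.0013,0.0015,0],"twist":[0,0,0]}]'

```text
time: 19.37
tool_pos: [0.5116, 0.3123, 0.0578]
ee_rot: [-1.571, 0.0, -0.722]
wrist_force: [-4.3, -0.9, -1.4]
width: 0.0006
```

```bash
python3 snap.py wrist w17;python3 -c "
from h import *
from bench import robot
print(st(robot.get_obs()['tool_pos']))
s=load('w17');C=cloud(s);Z=C[...,2]*1000;S=st(C);g=s['p'].max(-1).astype(int)
m=(g<60)&(Z>60)&(Z<72)&(S[...,0]>-20)&(S[...,0]<60)&(S[...,1]>5)&(S[...,1]<62)
print(m.sum(),cv2.minAreaRect(S[m][:,:2].astype('f4')),S[m].mean(0))"
```

```text
{'time': np.float64(19.4167), 'tool_pos': array([0.5117, 0.3123, 0.0578]), 'ee_rot': array([-1.571, -0.   , -0.722]), 'joint_positions': array([ 4.5340e-01,  2.7400e-01,  1.4680e+00, -1.0000e-04,  1.3997e+00,
        1.1755e+00]), 'wrist_force': array([-3.8957, -1.7543, -1.4905]), 'width': np.float64(0.0005)}
[12.84847528 28.49720683 57.84516834]
2534 ((28.057785034179688, 29.79111099243164), (18.3671932220459, 45.632911682128906), 0.45161962509155273) [30.80501271 29.82026427 66.78744424]
```

View pics/w17.png

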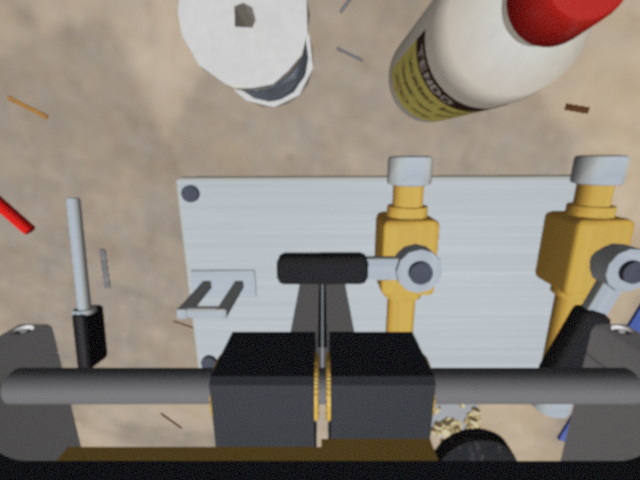

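Emit:
step_arm --commands '[{"xyz":[0.0007,0.0008,0],"twist":[0,0,0]},{"xyz":[0.0013,0.0015,0],"twist":[0,0,0]},{"xyz":[0.0013,0.0015,0],"twist":[0,0,0]}]'

```text
time: 19.67
tool_pos: [0.5118, 0.3124, 0.0579]
ee_rot: [-1.576, 0.0, -0.722]
wrist_force: [-7.0, -5.3, 1.8]
width: 0.0007
```

Emit:
step_arm --commands '[{"xyz":[0.0007,0.0008,0],"twist":[0,0,0]},{"xyz":[0.0013,0.0015,0],"twist":[0,0,0]},{"xyz":[0.0013,0.0015,0],"twist":[0,0,0]}]'

```text
time: 19.92
tool_pos: [0.5118, 0.3124, 0.0579]
ee_rot: [-1.58, 0.0, -0.722]
wrist_force: [-10.3, -7.7, 4.1]
width: 0.0003
```

Emit:
step_arm --commands '[{"xyz":[-0.006,-0.007,0],"twist":[0,0,0]},{"xyz":[-0.013,-0.015,0],"twist":[0,0,0]},{"xyz":[-0.02,-0.022,0.02],"twist":[0,0,0]},{"xyz":[-0.02,-0.022,0.06],"twist":[0,0,0]},{"xyz":[-0.02,-0.022,0.1],"twist":[0,0,0]},{"xyz":[-0.02,-0.022,0.14],"twist":[0,0,0]},{"xyz":[-0.02,-0.022,0.18],"twist":[0,0,0]},{"xyz":[-0.02,-0.022,0.2],"twist":[0,0,0]},{"xyz":[-0.02,-0.022,0.2],"twist":[0,0,0]},{"xyz":[-0.02,-0.022,0.2],"twist":[0,0,0]}]'

```text
time: 20.75
tool_pos: [0.4965, 0.2938, 0.2612]
ee_rot: [-1.562, -0.004, -0.723]
wrist_force: [-0.1, 1.2, 0.2]
width: 0.0006
```

```bash
python3 snap.py wrist w18;python3 snap.py scene s18; python3 -c "
from h import *
s=load('w18');C=cloud(s);Z=C[...,2]*1000;S=st(C);g=s['p'].max(-1).astype(int)
for y0,lo,hi in((-20,0,62),(-128,-125,-80)):
  m=(g<90)&(Z>55)&(Z<75)&(S[...,0]>-60)&(S[...,0]<60)&(S[...,1]>lo)&(S[...,1]<hi)
  c=S[m].mean(0);print(m.sum(),cv2.minAreaRect(S[m][:,:2].astype('f4')),c,np.degrees(np.arctan2(c[1]-y0,28-c[0])))"
```

```text
{'time': np.float64(20.8), 'tool_pos': array([0.4953, 0.2934, 0.2584]), 'ee_rot': array([-1.5677, -0.0019, -0.7225]), 'joint_positions': array([ 4.3660e-01,  1.3820e-01,  1.2264e+00, -5.0000e-04,  1.7733e+00,
        1.1590e+00]), 'wrist_force': array([ 0.2106, -0.0519,  0.2477]), 'width': np.float64(0.0005)}
{'time': np.float64(20.85), 'tool_pos': array([0.4946, 0.2931, 0.2567]), 'ee_rot': array([-1.571e+00, -3.000e-04, -7.224e-01]), 'joint_positions': array([ 4.3660e-01,  1.3930e-01,  1.2285e+00, -4.0000e-04,  1.7739e+00,
        1.1589e+00]), 'wrist_force': array([-0.5786, -0.4229,  0.045 ]), 'width': np.float64(0.0006)}
519 ((29.26976203918457, 29.698741912841797), (13.698554992675781, 44.52213668823242), 2.1560490131378174) [29.47232495 29.74192363 67.3724733 ] 91.6954186056586
543 ((-3.019815444946289, -114.47090148925781), (15.542816162109375, 74.65985107421875), 74.61539459228516) [ -16.14064223 -110.20886263   66.98808459] 21.9521801090635
```

View pics/w18.png

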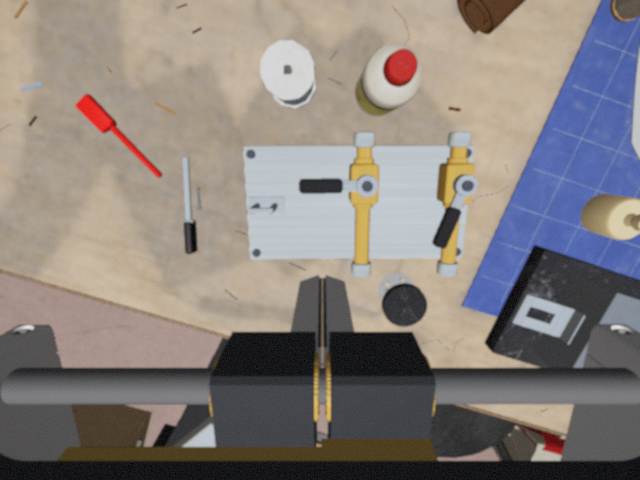

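View pics/s18.png

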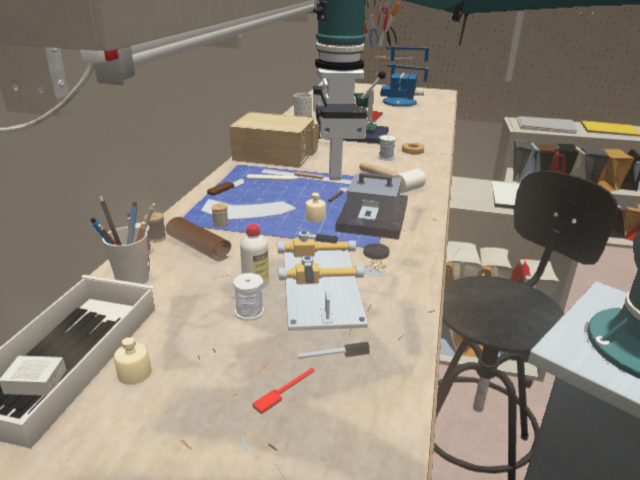

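```bash
python3 -c "
from bench import robot
print(robot.close_job())"
```

```text
the job is handed in; nothing more can be done
None
```

The job is done in the order asked and handed in at about 21 s of the 72 s allowed.

- **Pin:** I pulled it straight out of the staple along its axis and laid it on the bare worktop beside the station. The last pictures show it lying there clear of everything.
- **Cover:** I lifted it straight up by its bar and stood it upright on the slab. By picture measurement the walls sit at least 14 mm inside the slab edges. Its top measured level at about 94 mm, where 93.5 mm was expected.
- **Cover grip:** My first grip on the bar was too near the fingertips, so I set the cover back down on the station and took it again before moving it.
- **Lever:** I pushed it with closed fingers until it stopped moving and the force rose from about 4 N to about 13 N. After I backed off, the picture gave 91.7° from the open stop against the 90° wanted. I put the difference down to measuring error.
- **Spare lever:** The arm did not touch it. It read 20.8° before and 22.0° after, which I also take as measuring error, since the second mask took in part of the lever's ring.
- **Bystanders:** The bottle, jar, spool and weight look unmoved in the final pictures; I did not measure their positions again.
- **Slab size:** In the pictures the slab measured about 153 x 212 mm, smaller than the stated 166 x 223 mm. I centred the cover on the visible top, so it sits inside either outline.

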